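# Insulate the terminals, then draw out the probe boom and hold it

## Robot

A 7-joint arm with a two-finger parallel gripper is mounted at the origin on the work surface. World frame = base frame: x ahead of the robot, y to its left, z up, the work surface at z = 0. Lengths are in m, angles in rad, forces in N, time in s.
With the tool pointing down it reaches from about 0.425 to 0.925 m from the base axis. Payload 6.8 kg.
Tool frame: the origin (TCP) lies between the finger pads; the fingertips stand 17 mm ahead of it and the grasp point (between the pads) lies 2 mm behind it (env.tip_reach is the distance from the TCP to the fingertips, in m); x points along the fingers, y is the direction in which the jaws open and shut, and the axes are right-handed (so a half turn about x gives the same grasp; the last joint's range is limited). The gripper opens to 88 mm and grips with 3 to 60 N. Pads are 20 mm wide; open, the fingers measure 115 mm over their backs; the gripper's body (75 mm by 178 mm) begins 61 mm behind the grasp point.
Start: joints at [-1.364, 0.477, 0.022, 1.555, -0.011, 1.109, -0.083], TCP at [0.209, 0.642, 0.24] pointing down, gripper open.
Joint ranges: [-2.96, 2.96], [-0.34, 2.1], [-1.41, 1.46], [0.24, 2.44], [-1.37, 4.51], [0.17, 1.92], [-2.96, 2.96]. Speed limits (rad/s): [2.39, 2.39, 3.14, 3.14, 3.14, 3.14, 3.14].

## Interface

Orientations are given as a 3x3 rotation matrix whose columns are the frame's x, y, z axes.
In Python, from rig import env gives the robot as it stands.
- The arm moves only by the tool move_arm, never from a script. Its argument "deltas" is a list of rows, each a list of 3 entries, a list of its own where there are three numbers: the turn, a rotation vector about the tool's x, y, z in rad, then the shift along the tool's x, y, z in cm, then the opening, from 0 (shut) to 1 (fully open). In form: [[[ax, ay, az], [x, y, z], jaw], ...]. A call has 1 to 5 rows; each row shifts and turns the commanded pose from where the row before left it, along the tool's axes as they then stand; what a row does not reach is not made up. A row lasts 1/12 s, in which the tool goes at most 41.7 mm and 7.16 degrees, less where a joint would pass 70% of its speed; a pose out of reach is approached as far as the arm can. A call with a gripper value outside its range is refused whole. The fingers move at their own pace and stop on an object; "squeeze" is the grip in N (left out, the last holds). Time passes only in rows, so rows that do not move let the fingers close. It gives the time, the measured TCP pose, the force and the opening at its end, in the units of the state.
- env.state(): the state, without advancing time (a new reading comes with each control period).
- env.snapshot(name): name is "side" or "top" or "wrist"; returns a dict with "color" (420x560x3 uint8, blue, green, red), "intrinsics" (3x3 intrinsics, pixels), "k1" (the pictures are not rectified: a ray, as slopes to the right and down, at radius r is drawn at 1 + k1 r^2 times it, then the intrinsics apply), "R" (3x3) and "t" (3): a world point X has camera coordinates R X + t. Camera axes: x right, y down, z forward; pixel columns grow to the right and rows downward; lengths in m; the calibration is good to about 2 mm. A picture is of the moment at which its call begins. There is no depth.
- env.hand_in(): hands the job in, once; it reports no verdict.
The state is a dict: "time_s": time; "joint_positions": joint angles; "qd": joint speeds; "effort": joint torques, N m; "tcp_pos": TCP position; "ee_rot": TCP orientation; "wrist_force": force on the tool from outside, world axes, zero at the start; "torque": the same for the moment, N m; "opening": finger opening in m.
Only numpy, scipy, OpenCV 4.12 (cv2) and the standard library are available. Lean on these libraries where they do the work, as an engineer would, in place of code of your own. Each camera call takes 0.05 s, during which the arm holds its last target.

## Task

Slip each coloured insulating sleeve over the brass terminal post whose base has the same colour, seated fully down and let go. Then pinch the boom's head so that its orange lock button is squeezed in, draw the boom out until its red pointer is over the yellow marker on the scale, and finish while still holding it there, button squeezed, because the boom springs back when it is let go. Do not disturb the multimeter, the tub or the screwdriver.

Things in the scene. Friction and masses are not known exactly. Their poses are not given: they have to be found in the camera images.
- rig: fixed white base plate of the measuring rig, 230 x 380 x 12 mm, on the table. Origin on the table; the plate spans x -100 to +130 mm and y -190 to +190 mm in its frame; z up. The boom lies along the rig's y axis at rig x = 45 mm, axis 50 mm above the table, and draws out towards the rig's -y. Its fixed outer tube spans rig y +78 to +185 mm, top 64 mm above the table. The scale strip lies along rig y at x = 105 mm, top 20 mm above the table
- boom_head: black head on the boom's free end; body 26 (rig x) x 30 (rig y) mm, 34 to 90 mm above the table. Origin on the boom axis; axes parallel to the rig's. Orange lock button on its -x face, fixed grey finger pad on its +x face (outer face 21 mm from the origin). A spring (2.3 to 2.8 N) pulls it back to its home at rig y = +50 mm
- head_grip (a point): point midway between the outer faces of the orange button and the grey pad, at their mid height (72 mm above the table, 22 mm above the boom axis): grip here from above, the fingers closing along the rig's x axis. Width 44 mm with the button out, 38 mm with it fully in. Moves with the boom
- pointer_tip (a point): tip of the red pointer, a thin bar that runs from the foot of the head over the scale; 27.5 mm above the table, 60 mm from the boom axis towards the rig's +x and at the same rig y as the head's middle
- boom (a joint): extension of the boom in m: 0 is home, locked; grows as it is drawn towards the rig's -y; stop at 0.100. A lock pin lets it move no more than about 3 mm until the button is 4 mm in. If let go while out, it runs back to about 0.015, where the pin meets the catch; squeeze the button again to go on
- lock_button (a joint): travel of the orange lock button in m, 0 out to 0.006 fully in; it moves towards the rig's +x, into the head. Cap 22 wide (rig y) x 30 mm high, its outer face 23 mm from the boom axis. It springs back; fully in takes 5 N
- marker: yellow marker clip on the scale strip, 10 mm wide along the rig's y, 30 mm along x, fixed; somewhere 40 to 85 mm from the pointer's home, in the direction the boom draws out. Origin at the middle of its underside, 20 mm above the table; its axes are parallel to the rig's
- terminal_red: fixed terminal on the rig: bare brass post, 14 mm diameter, 42 mm high with a bevelled top, on a red disc of 44 mm diameter. Origin on the post's axis at the top of the disc, where a sleeve sits (20 mm above the table). The two terminals stand on the robot's side of the boom and may be either way round
- terminal_blue: the same as terminal_red, with a blue disc
- sleeve_red: loose red insulating sleeve, a tube 36 mm outside, 22 mm bore, 45 mm high, 35 to 70 g, standing upright on the table. Origin at its middle (22.5 mm above its lower end), z along its axis
- sleeve_blue: the same as sleeve_red, in blue
- multimeter: grey hand-held meter lying face up, 150 x 80 x 42 mm; bystander, leave alone
- tub: open clear plastic tub, 70 x 120 x 55 mm; bystander, leave alone
- screwdriver: screwdriver, 180 mm long, lying on the table; bystander, leave alone

How it is judged:
On the way, in this order (a step that is already met when the one before it is completed fails the run):
1. both sleeves sit fully down on the posts of their own colour, let go (horizontal distance between sleeve_red and terminal_red below 0.006 m and z of sleeve_red in the frame of terminal_red between 0.0195 and 0.0255 m and horizontal distance between sleeve_blue and terminal_blue below 0.006 m and z of sleeve_blue in the frame of terminal_blue between 0.0195 and 0.0255 m and contact force between the fingers and sleeve_red below 0.1 N and contact force between the fingers and sleeve_blue below 0.1 N), for 0.2 s.
2. the lock button is squeezed in and the boom has come out at least 20 mm (value of joint boom above 0.02 m and value of joint lock_button above 0.003 m), for 0.1 s.
At the end, for the whole second after the job is handed in: Each sleeve is on the post of its own colour (axis within 6 mm, foot within 3 mm of the disc). Through the last second the pointer is within 5 mm of the marker's middle and still (under 10 mm/s), the button is in by over 3 mm and the fingers hold the head with over 2 N (horizontal distance between sleeve_red and terminal_red below 0.006 m and z of sleeve_red in the frame of terminal_red between 0.0195 and 0.0255 m and horizontal distance between sleeve_blue and terminal_blue below 0.006 m and z of sleeve_blue in the frame of terminal_blue between 0.0195 and 0.0255 m and y of boom_head in the frame of marker between -0.005 and 0.005 m and value of joint lock_button above 0.003 m and velocity of joint boom between -0.01 and 0.01 m/s and contact force between the fingers and boom_head above 2 N); the arm keeps its last pose, push and grip.
It fails at once if the multimeter is shifted by more than 30 mm (distance of multimeter from where it was at the start of the episode above 0.03 m).
It fails at once if the tub is shifted by more than 30 mm (distance of tub from where it was at the start of the episode above 0.03 m).
It fails at once if the screwdriver is shifted by more than 30 mm (distance of screwdriver from where it was at the start of the episode above 0.03 m).
It also fails if it takes over 61 s, if anything falls off the work surface, if the arm or the gripper's body presses on something with over 40 N, if the wrist force passes 120 N, or if a joint passes its speed limit or range.

## Working session

There is one attempt and no reset: what is moved stays moved. The work goes in short steps, Python scripts to look and compute and a tool call to move; the robot and the scene stay as the last step left them, time stands still between calls to the robot, and variables do not carry over. Pictures are saved under pics/ and viewed, and the job is handed in when it is done.

Besides the shell and the picture viewer there is one more tool, called as name(argument=value, ...), one argument or row to a line, values as JSON. move_arm: Moves the arm, as the interface text tells. Its arguments: {"type":"object","properties":{"deltas":{"type":"array","items":{"type":"array"}},"squeeze":{"type":"number"}},"required":["deltas"]}

```bash
ls; mkdir -p pics; python3 - <<'E'
from rig import env
import cv2,numpy as np
s=env.state(); print(s)
print(env.tip_reach)
for n in ["side","top","wrist"]:
    p=env.snapshot(n); cv2.imwrite(f"pics/a_{n}.png",p["color"]); print(n,p["intrinsics"],p["k1"],p["R"],p["t"])
E
```

```text
pics
{'time_s': 0.0, 'joint_positions': array([-1.36411773,  0.47775705,  0.02232628,  1.55644949, -0.01148765,
        1.10929546, -0.0831239 ]), 'qd': array([ 0.00073021,  0.00051632, -0.0008529 ,  0.00053656,  0.00028655,
       -0.00116075, -0.00063478]), 'effort': array([-5.24034676e-04, -5.82851887e+01,  1.53423876e+00, -2.72616756e+01,
       -5.43934351e-02,  1.66956737e-02,  1.59168740e-04]), 'tcp_pos': array([0.20881474, 0.6412861 , 0.23871114]), 'ee_rot': array([[-4.20616520e-04,  3.09591143e-01,  9.50869679e-01],
       [-1.73093303e-03,  9.50868114e-01, -3.09591399e-01],
       [-9.99998413e-01, -1.77611099e-03,  1.35930697e-04]]), 'wrist_force': array([ 0.16805477, -0.00986561, -0.18067508]), 'torque': array([0.01422337, 0.01172811, 0.03543325]), 'opening': 0.08820074895923578}
0.017
side [[437.75635227   0.         279.57627349]
 [  0.         437.75635227 211.78317361]
 [  0.           0.           1.        ]] -0.11232929261875683 [[ 0.71591327 -0.69813182  0.00895333]
 [-0.42032995 -0.44120425 -0.7928818 ]
 [ 0.55748626  0.56387124 -0.60930969]] [-0.3396139   0.30529173  0.86923104]
top [[495.01714464   0.         279.75822178]
 [  0.         495.01714464 222.57464891]
 [  0.           0.           1.        ]] 0.033745217542253285 [[-0.00836217 -0.999956   -0.00425208]
 [-0.97788574  0.00906609 -0.20894328]
 [ 0.20897264  0.00241083 -0.97791852]] [0.04537219 0.53481662 1.35665479]
wrist [[350.16505482   0.         284.81183403]
 [  0.         350.16505482 207.84324037]
 [  0.           0.           1.        ]] -0.06066252013412232 [[ 0.30966986  0.9508432  -0.0013368 ]
 [ 0.91246595 -0.29677521  0.28165648]
 [ 0.26741442 -0.0884403  -0.95951438]] [-0.67541349 -0.03351913  0.39144215]
```

View pics/a_side.png

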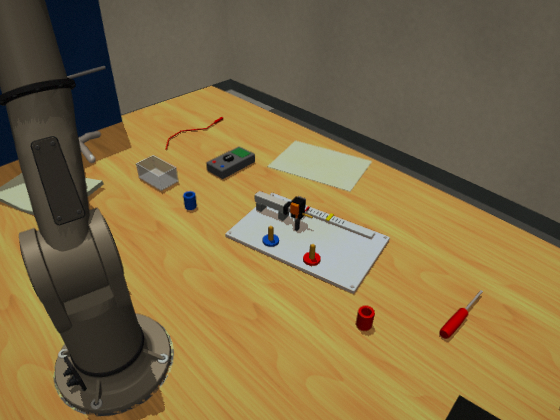

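View pics/a_top.png

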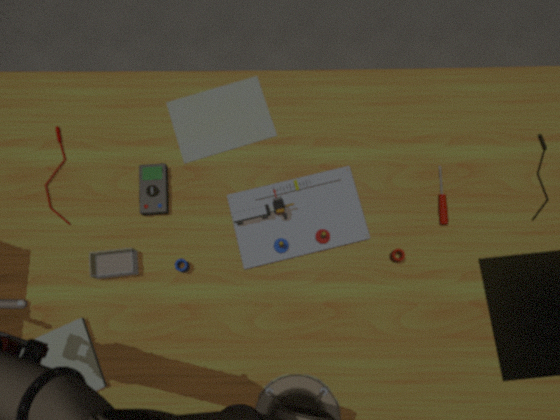

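View pics/a_wrist.png

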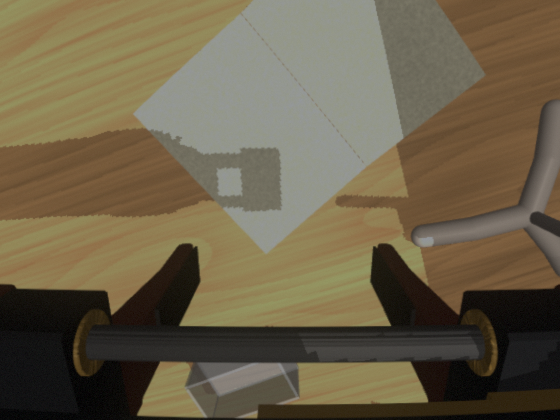

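The top view shows the blue sleeve at about (182,266), the red sleeve at (397,256), the blue terminal at (281,245) and the red terminal at (323,236). The boom head is at (279,207), the marker near (296,185) and the rig plate around (300,218). Next I'll write helpers and measure.

```bash
cat > h.py <<'E'
import numpy as np, cv2
from scipy.optimize import brentq
def dist(p): # for cv2
    return np.array([p["k1"],0,0,0,0.])
def ray(p,uv):
    K=p["intrinsics"]; 
    n=cv2.undistortPointsIter(np.array([[uv]],float),K,dist(p),None,None,(3,100,1e-12))[0,0]
    d=p["R"].T@np.array([n[0],n[1],1.]); o=-p["R"].T@p["t"]
    return o,d
def onz(p,uv,z):
    o,d=ray(p,uv); return o+d*(z-o[2])/d[2]
def proj(p,X):
    r,_=cv2.Rodrigues(p["R"]); return cv2.projectPoints(np.atleast_2d(np.array(X,float)),r,p["t"],p["intrinsics"],dist(p))[0][:,0]
def tri(p1,u1,p2,u2):
    o1,d1=ray(p1,u1);o2,d2=ray(p2,u2)
    A=np.stack([d1,-d2],1); s=np.linalg.lstsq(A,o2-o1,rcond=None)[0]
    a=o1+d1*s[0];b=o2+d2*s[1]; return (a+b)/2,np.linalg.norm(a-b)
def masks(img):
    h=cv2.cvtColor(img,cv2.COLOR_BGR2HSV); H,S,V=[h[...,i].astype(int) for i in range(3)]
    return dict(red=((H<6)|(H>172))&(S>170)&(V>50), blue=(H>105)&(H<130)&(S>130)&(V>40), yellow=(H>24)&(H<34)&(S>150)&(V>110),
      orange=(H>=6)&(H<14)&(S>200)&(V>110), white=(S<45)&(V>90))
def blobs(m,mina=12):
    n,l,st,c=cv2.connectedComponentsWithStats(m.astype(np.uint8),connectivity=8)
    return [(c[i].round(1),st[i].tolist()) for i in range(1,n) if st[i,4]>=mina]
E
python3 - <<'E'
from rig import env
from h import *
import pickle
P={n:env.snapshot(n) for n in ["side","top"]}
pickle.dump(P,open("P0.pkl","wb"))
for n in P:
    m=masks(P[n]["color"])
    for k in m:
        print(n,k,[(b[0].tolist(),b[1]) for b in blobs(m[k])][:14])
cv2.imwrite("pics/b_top.png",cv2.resize(P["top"]["color"][150:290,160:430],None,fx=2.9,fy=2.9,interpolation=cv2.INTER_CUBIC))
cv2.imwrite("pics/b_side.png",cv2.resize(P["side"]["color"][170:350,180:400],None,fx=3.3,fy=3.3,interpolation=cv2.INTER_CUBIC))
E
```

```text
side red [([217.6, 120.0], [213, 117, 10, 7, 23]), ([311.2, 259.2], [303, 253, 17, 13, 141]), ([364.9, 317.6], [357, 306, 18, 25, 337]), ([453.5, 322.8], [440, 308, 28, 30, 386])]
side blue [([81.0, 67.7], [79, 66, 7, 6, 16]), ([189.5, 200.2], [184, 192, 12, 18, 186]), ([270.4, 240.6], [263, 235, 16, 11, 122])]
side yellow [([329.3, 216.7], [326, 213, 8, 8, 30])]
side orange []
side white [([250.6, 100.0], [227, 90, 47, 20, 177]), ([86.4, 136.3], [79, 131, 18, 15, 40]), ([320.6, 165.6], [269, 142, 101, 49, 1732]), ([88.0, 153.9], [81, 147, 14, 14, 57]), ([157.7, 177.8], [136, 163, 42, 27, 485]), ([95.4, 181.4], [92, 180, 8, 5, 17]), ([14.6, 190.3], [6, 184, 17, 12, 61]), ([273.1, 198.0], [255, 192, 36, 14, 244]), ([16.4, 202.0], [0, 196, 30, 13, 132]), ([316.3, 244.4], [226, 207, 163, 85, 6354]), ([272.3, 209.6], [266, 206, 13, 8, 45]), ([291.1, 216.9], [288, 212, 7, 10, 23]), ([474.5, 298.6], [467, 291, 16, 18, 38]), ([62.0, 353.3], [59, 349, 8, 9, 41])]
top red [([58.2, 134.0], [57, 127, 4, 14, 25]), ([441.9, 200.2], [439, 195, 7, 11, 47]), ([443.2, 214.8], [440, 207, 7, 17, 71]), ([321.9, 238.2], [317, 231, 12, 12, 39])]
top blue [([280.5, 245.7], [275, 239, 13, 13, 82]), ([181.0, 265.2], [176, 260, 11, 11, 41])]
top yellow []
top orange []
top white [([220.6, 119.2], [167, 77, 109, 86, 5980]), ([298.8, 216.6], [227, 166, 143, 103, 8550]), ([114.7, 263.7], [97, 253, 36, 22, 562]), ([20.0, 302.7], [17, 301, 7, 4, 24]), ([68.0, 350.9], [36, 319, 68, 71, 1438]), ([82.5, 349.8], [78, 344, 11, 12, 86])]
```

View pics/b_top.png

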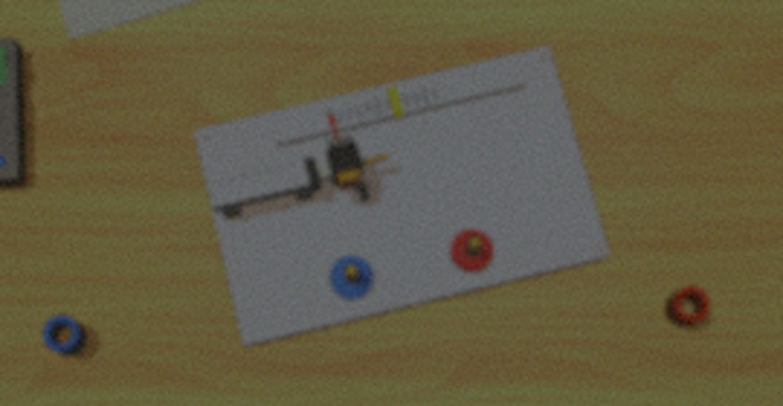

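View pics/b_side.png

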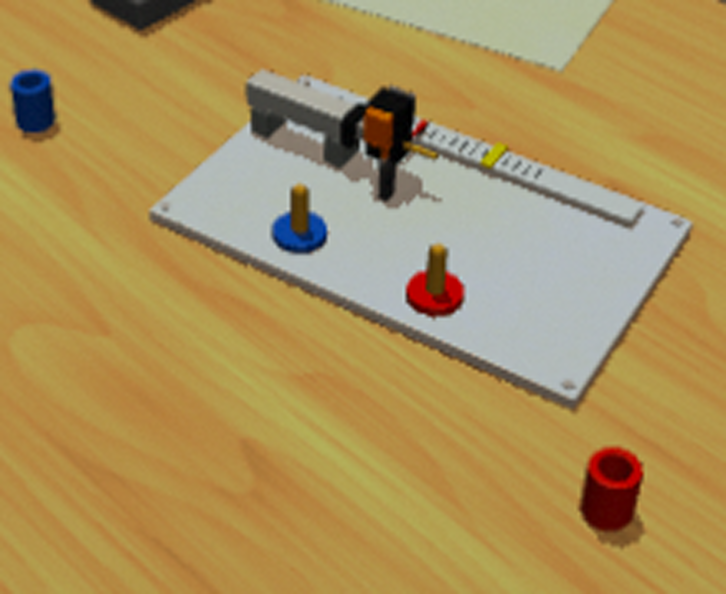

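```bash
cat > meas.py <<'E'
import pickle
from h import *
P=pickle.load(open("P0.pkl","rb"))
def plate(p,z=0.012):
    m=masks(p["color"])["white"].astype(np.uint8)
    h=cv2.cvtColor(p["color"],cv2.COLOR_BGR2HSV)
    # non-wood closing
    m=cv2.morphologyEx(m,cv2.MORPH_CLOSE,np.ones((9,9),np.uint8))
    n,l,st,c=cv2.connectedComponentsWithStats(m)
    i=min(range(1,n),key=lambda i:abs(c[i][0]-(310 if p is P['side'] else 299))+abs(c[i][1]-(240 if p is P['side'] else 217)) if st[i,4]>3000 else 1e9)
    cn=max(cv2.findContours((l==i).astype(np.uint8),cv2.RETR_EXTERNAL,cv2.CHAIN_APPROX_NONE)[0],key=len)[:,0]
    w=np.array([onz(p,q,z)[:2] for q in cv2.convexHull(cn)[:,0].astype(float)])
    r=cv2.minAreaRect((w*1000).astype(np.float32)); return r,w
for n in P:
    r,w=plate(P[n]); print(n,r)
# discs
for n in P:
    m=masks(P[n]["color"])
    for k in ["red","blue"]:
        for c,st in blobs(m[k],30):
            print(n,k,c,onz(P[n],c,0.020).round(4),onz(P[n],c,0.0225).round(4))
E
python3 meas.py
python3 - <<'E'
import pickle,cv2
P=pickle.load(open("P0.pkl","rb"))
c=P["top"]["color"]
import numpy as np
for u,v in [(321,236),(323,238),(397,251),(393,256),(296,185),(281,245),(324,233),(303,205),(279,211)]:
    print(u,v,c[v,u],cv2.cvtColor(c[v:v+1,u:u+1],cv2.COLOR_BGR2HSV)[0,0])
E
```

```text
side ((560.593994140625, 5.9979095458984375), (233.44390869140625, 417.4311218261719), 13.318930625915527)
top ((564.3822631835938, -11.5025634765625), (229.32167053222656, 379.91143798828125), 13.275876998901367)
side red [311.2 259.2] [ 0.4993 -0.0869  0.02  ] [ 0.4972 -0.0885  0.0225]
side red [364.9 317.6] [ 0.4481 -0.2926  0.02  ] [ 0.4462 -0.2936  0.0225]
side red [453.5 322.8] [ 0.5747 -0.4401  0.02  ] [ 0.5724 -0.4406  0.0225]
side blue [189.5 200.2] [0.4249 0.3283 0.02  ] [0.4231 0.3253 0.0225]
side blue [270.4 240.6] [0.474  0.0342 0.02  ] [0.4721 0.0321 0.0225]
top red [441.9 200.2] [ 0.6059 -0.4371  0.02  ] [ 0.6053 -0.4363  0.0225]
top red [443.2 214.8] [ 0.5618 -0.4376  0.02  ] [ 0.5613 -0.4367  0.0225]
top red [321.9 238.2] [ 0.4954 -0.0815  0.02  ] [ 0.4949 -0.0812  0.0225]
top blue [280.5 245.7] [0.4744 0.0392 0.02  ] [0.474  0.0392 0.0225]
top blue [181.  265.2] [0.4203 0.3258 0.02  ] [0.42   0.3253 0.0225]
321 236 [24 38 61] [ 11 155  61]
323 238 [30 40 75] [  7 153  75]
397 251 [19 31 68] [  7 184  68]
393 256 [23 33 91] [  4 191  91]
296 185 [ 31 102  99] [ 31 178 102]
281 245 [34 56 65] [ 21 122  65]
324 233 [35 82 92] [ 25 158  92]
303 205 [107 101 103] [130  14 107]
279 211 [31 74 96] [ 20 173  96]
```

move_arm(
  deltas=[
    [[0.1025,0,0],[0.5,0,0],1],
    [[0.1025,0,0],[0.5,0,0],1],
    [[0.1025,0,0],[0.5,0,0],1],
    [[0.1025,0,0],[0.5,0,0],1],
    [[0.1025,0,0],[0.5,0,0],1],
  ],
)

```text
time_s: 0.67
tcp_pos: [0.2089, 0.6417, 0.2143]
ee_rot: [[-0.0, 0.74, 0.673], [-0.0, 0.673, -0.74], [-1.0, -0.0, 0.0]]
wrist_force: [0.5, -0.3, 0.4]
opening: 0.0877
```

move_arm(
  deltas=[
    [[0.1025,0,0],[0.5,0,0],1],
    [[0.1025,0,0],[0.5,0,0],1],
    [[0.1025,0,0],[0.5,0,0],1],
    [[0.1025,0,0],[0.5,0,0],1],
    [[0.1025,0,0],[0.5,0,0],1],
  ],
)

```text
time_s: 1.08
tcp_pos: [0.2089, 0.6418, 0.1893]
ee_rot: [[-0.0, 0.975, 0.224], [-0.0, 0.224, -0.975], [-1.0, -0.0, 0.0]]
wrist_force: [0.8, -0.1, -0.4]
opening: 0.0879
```

```bash
cat >> h.py <<'E'
def delta(s,target):  # shift in tool axes, cm
    return (s["ee_rot"].T@(np.array(target)-s["tcp_pos"])*100).round(2)
def yaw(s): return np.degrees(np.arctan2(s["ee_rot"][1,1],s["ee_rot"][0,1]))
E
python3 - <<'E'
from rig import env
from h import *
s=env.state(); print(s["time_s"],s["tcp_pos"],yaw(s),s["ee_rot"].round(4))
print(delta(s,[.4215,.3255,.15]), delta(s,[.4215-.03,.3255,.15]))
p=env.snapshot("wrist"); o=-p["R"].T@p["t"]; print("cam in tool", s["ee_rot"].T@(o-s["tcp_pos"]), s["ee_rot"].T@p["R"].T)
E
```

```text
1.0833 [0.20890204 0.64177328 0.18929694] 12.950705674006308 [[-1.000e-04  9.746e-01  2.241e-01]
 [-2.000e-04  2.241e-01 -9.746e-01]
 [-1.000e+00 -1.000e-04  2.000e-04]]
[ 3.93 13.63 35.59] [ 3.93 10.71 34.91]
cam in tool [-1.45335585e-01 -1.20000875e-04 -7.86659191e-02] [[-3.65174278e-04 -2.81185392e-01  9.59653397e-01]
 [ 9.99999928e-01 -1.97069333e-04  3.22784493e-04]
 [ 9.83559704e-05  9.59653446e-01  2.81185444e-01]]
```

move_arm(
  deltas=[
    [[0,0,0],[0.3,1.2,3.0],1],
    [[0,0,0],[0.3,1.2,3.1],1],
    [[0,0,0],[0.3,1.2,3.1],1],
    [[0,0,0],[0.3,1.2,3.1],1],
    [[0,0,0],[0.3,1.2,3.1],1],
  ],
)

```text
time_s: 1.55
tcp_pos: [0.3033, 0.5044, 0.1747]
ee_rot: [[0.0, 0.973, 0.232], [0.0, 0.232, -0.973], [-1.0, 0.0, -0.0]]
wrist_force: [0.9, 0.2, -0.0]
opening: 0.0879
```

move_arm(
  deltas=[
    [[0,0,0],[0.4,1.2,3.1],1],
    [[0,0,0],[0.4,1.2,3.1],1],
    [[0,0,0],[0.4,1.2,3.1],1],
    [[0,0,0],[0.4,1.2,3.1],1],
    [[0,0,0],[0.4,1.2,3.1],1],
  ],
)

```text
time_s: 1.97
tcp_pos: [0.3973, 0.3672, 0.1548]
ee_rot: [[0.0, 0.973, 0.232], [0.0, 0.232, -0.973], [-1.0, 0.0, -0.0]]
wrist_force: [0.5, 0.4, 0.4]
opening: 0.0877
```

move_arm(
  deltas=[
    [[0,0,0],[0.4,1.6,4.0],1],
    [[0,0,0],[0,0,0.7],1],
    [[0,0,0],[0,0,0],1],
  ],
)

```text
time_s: 2.22
tcp_pos: [0.4238, 0.3242, 0.1509]
ee_rot: [[0.0, 0.974, 0.225], [-0.001, 0.225, -0.974], [-1.0, 0.0, 0.001]]
wrist_force: [-0.9, -0.0, 0.2]
opening: 0.0876
```

```bash
cat > look.py <<'E'
import sys,pickle
from rig import env
from h import *
name,out=sys.argv[1],sys.argv[2]
s=env.state(); p=env.snapshot(name); cv2.imwrite(f"pics/{out}.png",p["color"]); pickle.dump((s,p),open(out+".pkl","wb"))
print(s["time_s"],s["tcp_pos"],yaw(s),s["opening"],s["wrist_force"].round(1))
m=masks(p["color"])
for k in ["red","blue","yellow","orange"]:
    print(k,[(b[0].tolist(),b[1]) for b in blobs(m[k],60)])
E
python3 look.py wrist w1
```

```text
2.2167 [0.4237659  0.32420034 0.15091466] 12.980065331476165 0.0876314754831365 [-0.9 -0.   0.2]
red [([536.6, 124.6], [530, 117, 14, 16, 173])]
blue [([519.7, 176.1], [513, 169, 15, 15, 167]), ([280.0, 213.0], [258, 191, 45, 45, 945])]
yellow []
orange []
```

View pics/w1.png

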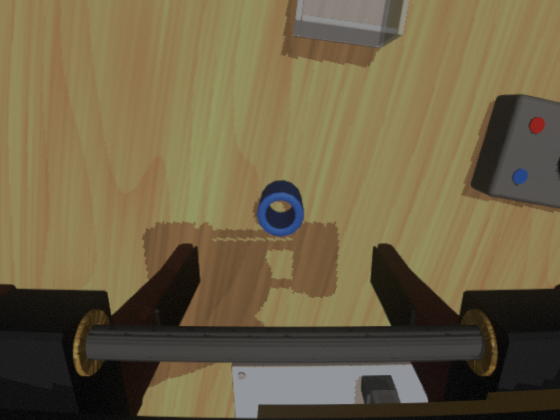

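```bash
python3 - <<'E'
import pickle
from h import *
s,p=pickle.load(open("w1.pkl","rb"))
c=onz(p,(280.5,213.5),0.045); a=onz(p,(258,213.5),.045);b=onz(p,(303,213.5),.045)
print(c,np.linalg.norm(a-b), delta(s,[c[0],c[1],0.035]))
E
```

```text
[0.4204315  0.32393303 0.045     ] 0.03381559218541199 [11.59 -0.33 -0.06]
```

The blue ring top is at (280.5,213.5), which puts the sleeve at (0.420, 0.324). The measured diameter of 34 mm fits the given 36. I'll go down and grasp it.

move_arm(
  deltas=[
    [[0,0,0],[3.0,-0.3,0],1],
    [[0,0,0],[3.0,0,0],1],
    [[0,0,0],[3.0,0,0],1],
    [[0,0,0],[2.8,0,0],1],
    [[0,0,0],[0,0,0],0.7],
  ],
  squeeze=15,
)

```text
time_s: 2.68
tcp_pos: [0.4151, 0.3274, 0.0286]
ee_rot: [[-0.006, 0.972, 0.234], [-0.004, 0.234, -0.972], [-1.0, -0.007, 0.003]]
wrist_force: [-0.2, 0.1, -0.1]
opening: 0.0841
```

move_arm(
  deltas=[
    [[0,0,0],[0,0,0],0.3],
    [[0,0,0],[0,0,0],0.2],
    [[0,0,0],[0,0,0],0.2],
    [[0,0,0],[0,0,0],0.2],
    [[0,0,0],[0,0,0],0.2],
  ],
)

```text
time_s: 3.1
tcp_pos: [0.4196, 0.3279, 0.0342]
ee_rot: [[0.002, 0.973, 0.229], [0.002, 0.229, -0.973], [-1.0, 0.002, -0.001]]
wrist_force: [-0.1, 0.2, -0.1]
opening: 0.0512
```

move_arm(
  deltas=[
    [[0,0,0],[0,0,0],0.2],
    [[0,0,0],[0,0,0],0.2],
    [[0,0,0],[0,0,0],0.2],
    [[0,0,0],[0,0,0],0.2],
    [[0,0,0],[0,0,0],0.2],
  ],
)

```text
time_s: 3.52
tcp_pos: [0.4193, 0.3273, 0.0333]
ee_rot: [[0.0, 0.973, 0.229], [0.001, 0.229, -0.973], [-1.0, 0.0, -0.001]]
wrist_force: [-1.4, -0.6, 7.6]
opening: 0.0367
```

```bash
python3 - <<'E'
import pickle
from rig import env
from h import *
s=env.state(); print(s["tcp_pos"],yaw(s),s["opening"],s["wrist_force"])
P=pickle.load(open("P0.pkl","rb"))
# terminals: brass post tops by colour
for n in P:
    h=cv2.cvtColor(P[n]["color"],cv2.COLOR_BGR2HSV).astype(int); 
    for nm,(u,v) in dict(blue=(271,235) if n=="side" else (281,244),red=(312,253) if n=="side" else (323,235)).items():
        w=h[v-20:v+20,u-18:u+18]; m=(w[...,0]>12)&(w[...,0]<28)&(w[...,1]>110)
        print(n,nm,[(b[0]+[u-18,v-20],b[1]) for b in blobs(m,4)])
for k,c in P.items(): pass
E
```

```text
[0.41929461 0.32729064 0.03328142] 13.226019574874233 0.03672832522832412 [-1.43529119 -0.63700149  7.60221936]
side blue [(array([270.2, 232.5]), [15, 11, 5, 14, 62]), (array([256.9, 252.4]), [0, 34, 12, 6, 41])]
side red [(array([311.8, 251. ]), [15, 11, 6, 15, 71]), (array([297.6, 270.6]), [0, 35, 11, 5, 35])]
top blue [(array([280.8, 243.6]), [17, 18, 3, 4, 8]), (array([288.8, 261.2]), [14, 34, 22, 6, 58])]
top red [(array([323.5, 233.8]), [17, 17, 4, 6, 17]), (array([329.4, 251.3]), [9, 32, 27, 8, 92])]
```

move_arm(
  deltas=[
    [[0,0,0],[-1.0,0,0],0.2],
    [[0,0,0],[-3.0,0,0],0.2],
    [[0,0,0],[-4.0,0,0],0.2],
    [[0,0,0],[-4.0,0,0],0.2],
    [[0,0,0],[0,0,3.0],0.2],
  ],
)

```text
time_s: 3.93
tcp_pos: [0.428, 0.3056, 0.16]
ee_rot: [[0.008, 0.972, 0.236], [0.011, 0.236, -0.972], [-1.0, 0.01, -0.009]]
wrist_force: [1.7, 1.1, 0.3]
opening: 0.0363
```

```bash
python3 - <<'E'
import pickle
from rig import env
from h import *
s=env.state(); print(s["tcp_pos"],yaw(s),s["opening"],s["wrist_force"])
P=pickle.load(open("P0.pkl","rb"))
print("blue side mid",onz(P["side"],(270.4,232.3),.041),"top",onz(P["top"],(280.8,243.6),.060), "disc", onz(P["top"],(280.7,245.4),.02))
print("red side mid",onz(P["side"],(312.1,250.8),.041),"top",onz(P["top"],(323.5,233.8),.060), onz(P["top"],(322.5,236.5),.02))
print(delta(s,[.486,-.010,.15]))
E
```

```text
[0.42803412 0.30562746 0.15999997] 13.629937234195921 0.03633782362296331 [1.69076337 1.13667617 0.30304537]
blue side mid [0.48002338 0.0403929  0.041     ] top [0.47376775 0.03821701 0.06      ] disc [0.47526478 0.03858182 0.02      ]
red side mid [ 0.50593326 -0.0822194   0.041     ] top [ 0.50080922 -0.08296467  0.06      ] [ 0.50040977 -0.08332854  0.02      ]
[ 0.7  -1.81 32.05]
```

move_arm(
  deltas=[
    [[0,0,0],[0,-0.2,3.5],0.2],
    [[0,0,0],[0,-0.2,3.5],0.2],
    [[0,0,0],[0,-0.2,3.5],0.2],
    [[0,0,0],[0,-0.2,3.5],0.2],
    [[0,0,0],[0,-0.2,3.5],0.2],
  ],
)

```text
time_s: 4.35
tcp_pos: [0.4561, 0.1235, 0.1533]
ee_rot: [[0.0, 0.973, 0.229], [0.0, 0.229, -0.973], [-1.0, 0.0, -0.0]]
wrist_force: [0.5, -0.5, 0.4]
opening: 0.0365
```

move_arm(
  deltas=[
    [[0,0,0],[0,-0.2,3.5],0.2],
    [[0,0,0],[0,-0.2,3.5],0.2],
    [[0,0,0],[0,-0.2,3.5],0.2],
    [[0,0,0],[0,0,2.0],0.2],
    [[0,0,0],[0,0,0],0.2],
  ],
)

```text
time_s: 4.77
tcp_pos: [0.4794, -0.003, 0.1535]
ee_rot: [[0.001, 0.975, 0.222], [-0.001, 0.222, -0.975], [-1.0, 0.001, 0.002]]
wrist_force: [0.9, -0.7, -0.6]
opening: 0.0367
```

```bash
python3 look.py wrist w2
```

```text
4.7667 [ 0.47935392 -0.00300508  0.15350184] 12.803023979074766 0.03671427660536505 [ 0.9 -0.7 -0.6]
red []
blue [([293.3, 151.5], [267, 126, 54, 54, 1761]), ([284.6, 286.8], [244, 234, 82, 93, 5667])]
yellow [([483.0, 252.9], [465, 248, 36, 10, 316])]
orange []
```

View pics/w2.png

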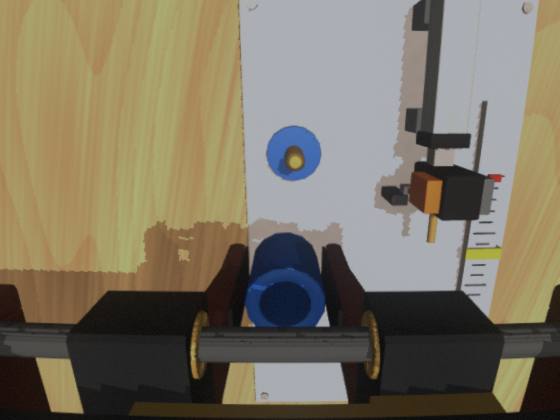

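```bash
python3 - <<'E'
import pickle
from h import *
s,p=pickle.load(open("w2.pkl","rb"))
T=s["tcp_pos"];R=s["ee_rot"]
for dz in [0,.0034,.006]:
    a=np.linspace(0,2*np.pi,73)
    for h in (-.0117,.0333):
        c=np.array([T+R@np.array([h,.018*np.cos(t),dz+.018*np.sin(t)]) for t in a]); q=proj(p,c)
        print(dz,h,q.min(0).round(1),q.max(0).round(1),proj(p,T+R@np.array([h,0,dz])).round(1))
d=onz(p,(293.5,152.8),.02); print("disc",d, np.linalg.norm(onz(p,(267,152.8),.02)-onz(p,(320.5,152.8),.02)))
print("posttop",onz(p,(295,160),.062))
# check other
print("marker",onz(p,(483.3,253),.020+.004),onz(p,(483.3,253),.02),"pointer tip",onz(p,(501,178),.0275))
np.save("x.npy",d)
for X in (d,): print(delta(s,[X[0],X[1],.1535]))
E
python3 -c "
import cv2
i=cv2.imread('pics/w2.png'); cv2.imwrite('pics/w2c.png',cv2.resize(i[110:340,230:520],None,fx=2.7,fy=2.6,interpolation=cv2.INTER_CUBIC))"
```

```text
0 -0.0117 [243.3 257.5] [326.7 331.2] [[285.  295.8]]
0 0.0333 [252.4 222.7] [317.4 282.6] [[284.9 253.5]]
0.0034 -0.0117 [243.6 265. ] [326.4 337.6] [[285.  302.7]]
0.0034 0.0333 [252.6 228.6] [317.3 287.9] [[284.9 259.1]]
0.006 -0.0117 [243.8 270.6] [326.2 342.4] [[285.  307.9]]
0.006 0.0333 [252.7 233.1] [317.1 291.9] [[284.9 263.4]]
disc [0.47677075 0.03979109 0.02      ] 0.042513125332626425
posttop [0.47659679 0.04040403 0.062     ]
marker [ 0.65739132 -0.00677226  0.024     ] [ 0.66024134 -0.00794672  0.02      ] pointer tip [0.64437764 0.05911325 0.0275    ]
[-0.01  0.7  -4.23]
```

View pics/w2c.png

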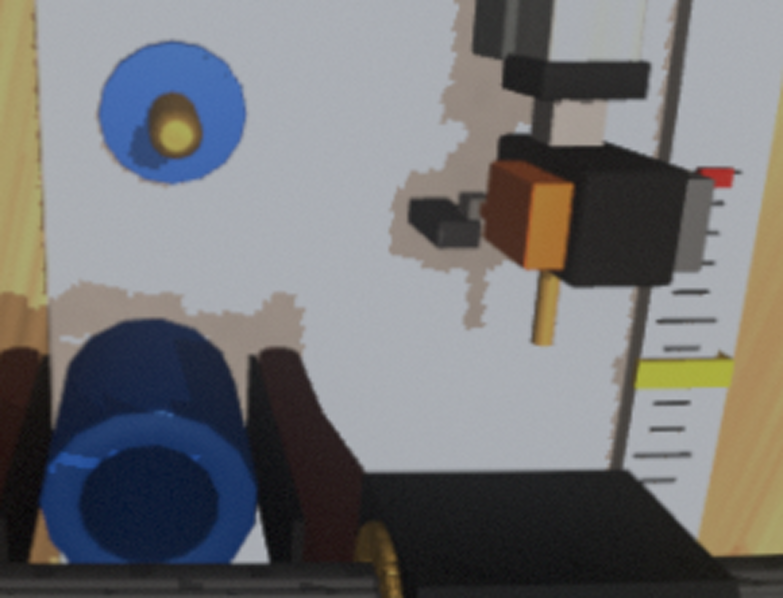

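move_arm(
  deltas=[
    [[0,0,0],[0,0.3,-2.4],0.2],
    [[0,0,0],[0,0.4,-2.3],0.2],
    [[0,0,0],[2.0,0,0],0.2],
    [[0,0,0],[1.5,0,0],0.2],
    [[0,0,0],[0,0,0],0.2],
  ],
)

```text
time_s: 5.23
tcp_pos: [0.4729, 0.0512, 0.1159]
ee_rot: [[-0.004, 0.973, 0.232], [-0.001, 0.232, -0.973], [-1.0, -0.004, -0.0]]
wrist_force: [-0.2, -0.1, -0.4]
opening: 0.0368
```

```bash
python3 look.py side s1; python3 - <<'E'
import cv2
i=cv2.imread('pics/s1.png'); cv2.imwrite('pics/s1c.png',cv2.resize(i[150:300,180:380],None,fx=4,fy=4,interpolation=cv2.INTER_CUBIC))
E
python3 look.py wrist w3
```

```text
5.2333 [0.47292013 0.05121449 0.11587916] 13.418296055186467 0.03684602581636321 [-0.2 -0.1 -0.4]
red [([311.2, 259.2], [303, 253, 17, 13, 140]), ([364.9, 317.6], [357, 306, 18, 25, 336]), ([453.5, 322.9], [440, 308, 28, 30, 383])]
blue [([20.1, 78.8], [0, 0, 44, 166, 6082]), ([117.5, 113.9], [115, 99, 7, 25, 75]), ([269.1, 211.9], [262, 201, 13, 22, 212]), ([270.4, 240.6], [263, 235, 16, 11, 120])]
yellow []
orange []
5.2833 [0.47363746 0.05062096 0.11699706] 13.347853635822133 0.0371972334283376 [-0.3 -0.1 -0.2]
red [([490.4, 260.7], [467, 258, 42, 6, 178]), ([283.0, 372.5], [259, 363, 49, 26, 710])]
blue [([285.2, 272.6], [244, 204, 82, 123, 7440])]
yellow []
orange []
```

View pics/s1c.png

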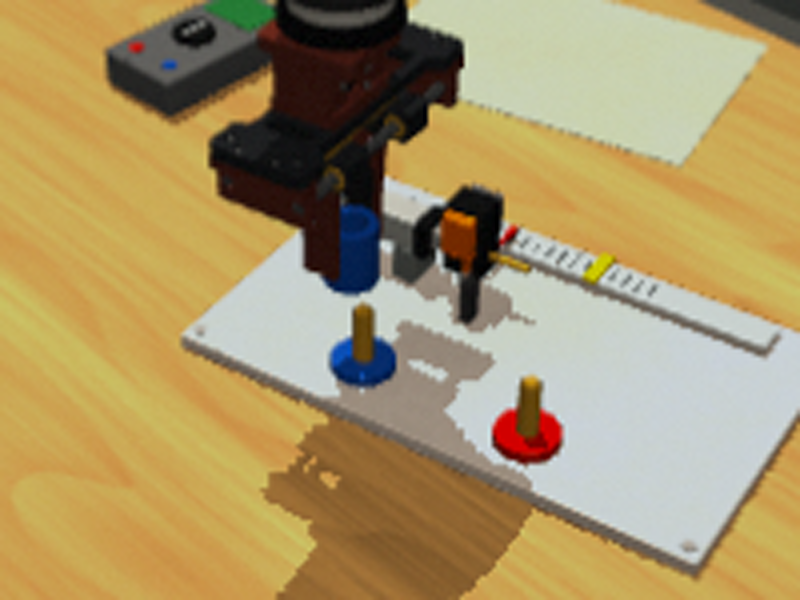

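View pics/w3.png

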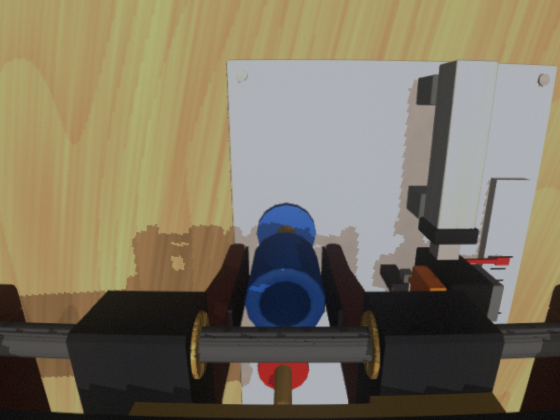

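move_arm(
  deltas=[
    [[0,0,0],[0,0,0],0.2],
    [[0,0,0],[0,0,0],0.2],
  ],
)

```text
time_s: 5.5
tcp_pos: [0.4756, 0.0497, 0.1187]
ee_rot: [[0.001, 0.973, 0.229], [0.001, 0.229, -0.973], [-1.0, 0.001, -0.0]]
wrist_force: [-0.4, 0.0, -0.9]
opening: 0.0367
```

```bash
python3 - <<'E'
import pickle
from rig import env
from h import *
s,p=pickle.load(open("w3.pkl","rb"))
a=np.linspace(0,2*np.pi,73); X=np.array([.4767,.0401,.02])
c=X+.022*np.stack([np.cos(a),np.sin(a),0*a],1); print(proj(p,c).min(0),proj(p,c).max(0),"seen 258-316 top 204")
s1,p1=pickle.load(open("s1.pkl","rb"))
m=masks(p1["color"])["blue"]
print("side proj axis base/top",proj(p1,[.4767,.0401,.02]),proj(p1,[.4767,.0401,.062]))
s=env.state(); print(s["tcp_pos"],delta(s,[.4757,.0445,.116]))
for dz in (.0035,.0045,.0055): print(dz, proj(p1,s1["tcp_pos"]+s1["ee_rot"]@np.array([.0333,0,dz])),proj(p1,s1["tcp_pos"]+s1["ee_rot"]@np.array([-.0117,0,dz])))
E
```

```text
[256.1544577  203.35066947] [315.88550618 259.49364588] seen 258-316 top 204
side proj axis base/top [[269.58557511 239.04629245]] [[269.50111037 226.66236977]]
[0.47562495 0.04969413 0.11869151] [ 0.27 -0.11  0.51]
0.0035 [[266.48722016 219.53993448]] [[266.36879578 205.27191124]]
0.0045 [[266.81567406 219.67384954]] [[266.70546092 205.40361295]]
0.0055 [[267.14438036 219.80786557]] [[267.04239286 205.53541922]]
```

move_arm(
  deltas=[
    [[0,0,0],[0,-0.1,0.5],0.2],
    [[0,0,0],[1.5,0,0],0.2],
    [[0,0,0],[0,0,0],0.2],
    [[0,0,0],[0,0,0],0.2],
  ],
)

```text
time_s: 5.83
tcp_pos: [0.4749, 0.0439, 0.1029]
ee_rot: [[-0.001, 0.974, 0.228], [-0.0, 0.228, -0.974], [-1.0, -0.001, 0.0]]
wrist_force: [-0.7, 0.0, -0.6]
opening: 0.037
```

```bash
python3 look.py side s2; python3 - <<'E'
import cv2
i=cv2.imread('pics/s2.png'); cv2.imwrite('pics/s2c.png',cv2.resize(i[170:270,230:330],None,fx=6,fy=6,interpolation=cv2.INTER_CUBIC))
E
```

```text
5.8333 [0.47489117 0.04393717 0.10285867] 13.1964751046099 0.037049569023919676 [-0.7  0.  -0.6]
red [([311.3, 259.2], [303, 253, 17, 13, 139]), ([364.9, 317.6], [357, 306, 18, 24, 336]), ([453.5, 322.9], [440, 308, 28, 30, 385])]
blue [([21.7, 78.6], [0, 0, 48, 166, 6617]), ([271.6, 217.1], [265, 206, 12, 22, 196]), ([270.4, 240.6], [263, 235, 16, 11, 120])]
yellow []
orange []
```

View pics/s2c.png

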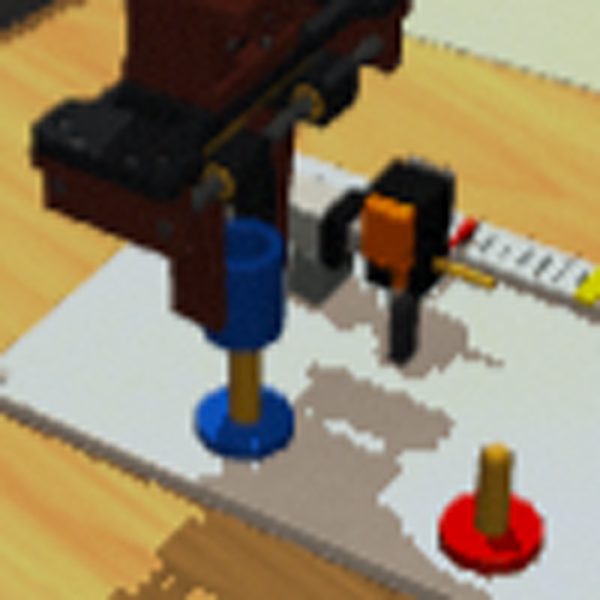

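Seen from the side, the sleeve and post axes agree within 1 px (crop columns 244 and 245). I'll lower it.

move_arm(
  deltas=[
    [[0,0,0],[1.0,0,0],0.2],
    [[0,0,0],[1.0,0,0],0.2],
    [[0,0,0],[1.0,0,0],0.2],
    [[0,0,0],[1.0,0,0],0.2],
    [[0,0,0],[0.6,0,0],0.2],
  ],
)

```text
time_s: 6.3
tcp_pos: [0.4744, 0.0443, 0.0551]
ee_rot: [[-0.002, 0.973, 0.229], [-0.001, 0.229, -0.973], [-1.0, -0.002, 0.0]]
wrist_force: [-0.6, -0.3, 0.7]
opening: 0.0364
```

move_arm(
  deltas=[
    [[0,0,0],[0.2,0,0],0.2],
    [[0,0,0],[0,0,0],0.2],
  ],
)

```text
time_s: 6.47
tcp_pos: [0.4747, 0.0442, 0.054]
ee_rot: [[-0.002, 0.973, 0.229], [-0.001, 0.229, -0.973], [-1.0, -0.002, 0.0]]
wrist_force: [-0.3, -0.8, -0.9]
opening: 0.0364
```

move_arm(
  deltas=[
    [[0,0,0],[0,0,0],0.7],
    [[0,0,0],[0,0,0],0.7],
    [[0,0,0],[0,0,0],0.7],
    [[0,0,0],[-1.0,0,0],0.7],
    [[0,0,0],[-3.0,0,0],0.8],
  ],
)

```text
time_s: 6.88
tcp_pos: [0.473, 0.0441, 0.0934]
ee_rot: [[-0.006, 0.973, 0.229], [-0.002, 0.229, -0.973], [-1.0, -0.006, 0.0]]
wrist_force: [0.4, -0.2, 0.0]
opening: 0.0648
```

move_arm(
  deltas=[
    [[0,0,0],[-3.0,0,0],1],
    [[0,0,0],[-3.0,0,0],1],
    [[0,0,0],[-1.0,0,2.0],1],
    [[0,0,0],[0,0,3.0],1],
    [[0,0,0],[0,0,3.0],1],
  ],
)

```text
time_s: 7.3
tcp_pos: [0.4946, -0.0334, 0.167]
ee_rot: [[0.004, 0.973, 0.232], [0.001, 0.232, -0.973], [-1.0, 0.004, -0.001]]
wrist_force: [0.7, 1.2, -0.4]
opening: 0.0878
```

```bash
python3 look.py wrist w4; python3 look.py side s3; python3 - <<'E'
import pickle,cv2
from h import *
i=cv2.imread('pics/s3.png'); cv2.imwrite('pics/s3c.png',cv2.resize(i[170:270,230:330],None,fx=6,fy=6,interpolation=cv2.INTER_CUBIC))
s,p=pickle.load(open("s3.pkl","rb"))
print(delta(s,[.447,-.2935,.15]))
E
```

```text
7.3 [ 0.49459905 -0.03339725  0.16702493] 13.397924995850262 0.08779985570003071 [ 0.7  1.2 -0.4]
red [([280.3, 249.2], [259, 231, 45, 41, 1041]), ([185.2, 404.6], [168, 391, 34, 26, 591])]
blue [([283.6, 109.9], [258, 84, 52, 53, 1647])]
yellow [([471.0, 214.8], [454, 210, 35, 10, 322])]
orange []
7.35 [ 0.49519429 -0.04045695  0.167057  ] 12.944492881769243 0.08762513549084598 [ 0.4 -4.6  0.4]
red [([311.3, 259.2], [303, 253, 17, 13, 139]), ([364.9, 317.6], [357, 306, 18, 24, 336]), ([453.4, 322.9], [440, 308, 28, 30, 383])]
blue [([18.3, 79.3], [0, 0, 40, 166, 5555]), ([117.3, 114.7], [115, 104, 7, 20, 83]), ([270.2, 234.4], [263, 222, 16, 24, 301])]
yellow []
orange []
[  1.74 -10.37  23.58]
```

View pics/s3c.png

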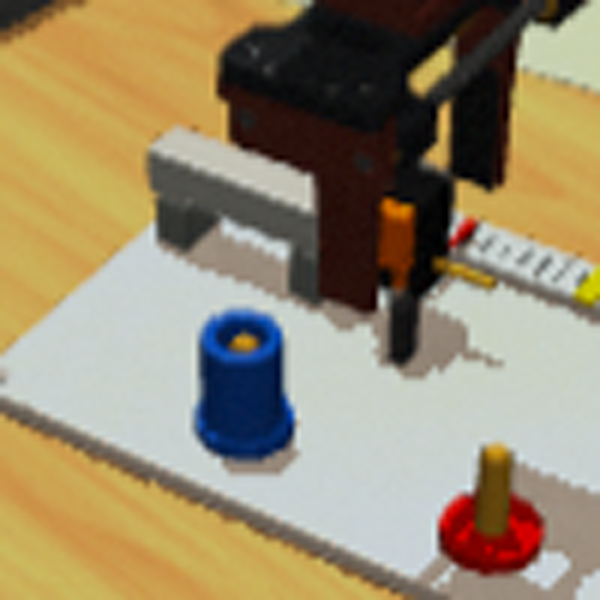

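View pics/w4.png

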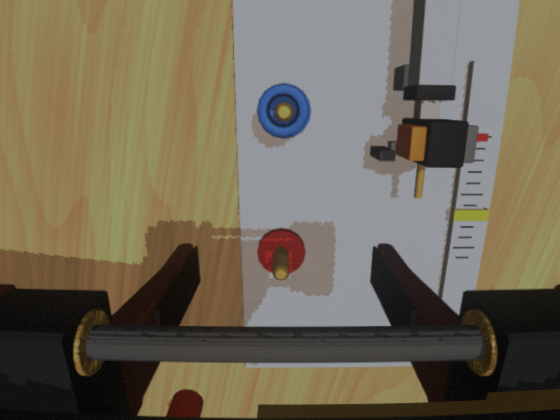

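Blue is seated: the post top shows inside the bore and the sleeve foot is on the disc. Next is the red sleeve.

move_arm(
  deltas=[
    [[0,0,0],[0,-1.5,3.3],1],
    [[0,0,0],[0,-1.5,3.3],1],
    [[0,0,0],[0,-1.5,3.3],1],
    [[0,0,0],[0,-1.5,3.3],1],
    [[0,0,0],[0.5,-1.5,3.3],1],
  ],
)

```text
time_s: 7.82
tcp_pos: [0.4584, -0.2123, 0.1611]
ee_rot: [[0.002, 0.973, 0.23], [0.0, 0.23, -0.973], [-1.0, 0.002, 0.0]]
wrist_force: [0.8, 0.2, -0.0]
opening: 0.088
```

move_arm(
  deltas=[
    [[0,0,0],[0.5,-1.4,3.2],1],
    [[0,0,0],[0.5,-1.0,2.5],1],
    [[0,0,0],[0,0,0],1],
    [[0,0,0],[0,0,0],1],
  ],
)

```text
time_s: 8.15
tcp_pos: [0.4474, -0.2732, 0.1501]
ee_rot: [[-0.0, 0.974, 0.226], [-0.0, 0.226, -0.974], [-1.0, -0.0, 0.0]]
wrist_force: [-0.4, -0.2, -0.6]
opening: 0.0879
```

```bash
python3 look.py wrist w5; python3 - <<'E'
import pickle
from h import *
s,p=pickle.load(open("w4.pkl","rb"))
print("red disc",onz(p,(281.5,253),.02),np.linalg.norm(onz(p,(259,253),.02)-onz(p,(304,253),.02)),"posttop",onz(p,(281,271),.062))
print("blue sl top",onz(p,(284,110.5),.065))
s,p=pickle.load(open("w5.pkl","rb"))
E
```

```text
8.15 [ 0.4473738  -0.27315611  0.15012957] 13.040916515633413 0.08785725643422469 [-0.4 -0.2 -0.6]
red [([274.4, 234.7], [252, 207, 45, 51, 1157]), ([376.9, 385.2], [333, 366, 90, 37, 2190])]
blue []
yellow []
orange []
red disc [ 0.50369824 -0.082115    0.02      ] 0.04073780142475578 posttop [ 0.50282365 -0.07923992  0.062     ]
blue sl top [0.47691484 0.04009369 0.065     ]
```

View pics/w5.png

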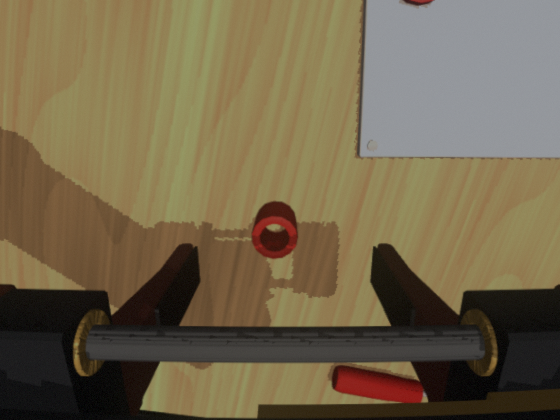

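```bash
python3 - <<'E'
import pickle
from h import *
s,p=pickle.load(open("w5.pkl","rb"))
c=onz(p,(274.6,235.8),.045);print(c,np.linalg.norm(onz(p,(252,235),.045)-onz(p,(297.2,235),.045)),delta(s,[c[0],c[1],.033]))
E
```

```text
[ 0.44355493 -0.2914668   0.045     ] 0.03450005519511383 [11.71 -0.78  1.7 ]
```

move_arm(
  deltas=[
    [[0,0,0],[2.0,-0.8,1.7],1],
    [[0,0,0],[3.0,0,0],1],
    [[0,0,0],[0,0,0],0.7],
    [[0,0,0],[0,0,0],0.7],
  ],
)

```text
time_s: 8.53
tcp_pos: [0.4439, -0.2883, 0.0993]
ee_rot: [[-0.003, 0.973, 0.231], [0.002, 0.231, -0.973], [-1.0, -0.002, -0.003]]
wrist_force: [0.6, -0.1, 0.1]
opening: 0.078
```

```bash
python3 - <<'E'
from rig import env
from h import *
s=env.state(); print(s["tcp_pos"],yaw(s),delta(s,[.4436,-.2914,.033]))
E
```

```text
[ 0.44387532 -0.28834095  0.09928911] 13.356598869006179 [ 6.63 -0.08  0.31]
```

move_arm(
  deltas=[
    [[0,0,0],[2.5,0,0.3],0.7],
    [[0,0,0],[2.5,0,0],0.7],
    [[0,0,0],[1.6,0,0],0.6],
    [[0,0,0],[0,0,0],0.3],
    [[0,0,0],[0,0,0],0.2],
  ],
  squeeze=15,
)

```text
time_s: 8.95
tcp_pos: [0.4457, -0.2927, 0.0348]
ee_rot: [[0.0, 0.973, 0.23], [0.0, 0.23, -0.973], [-1.0, 0.0, -0.0]]
wrist_force: [-0.7, 0.3, -0.3]
opening: 0.0449
```

move_arm(
  deltas=[
    [[0,0,0],[0,0,0],0.2],
    [[0,0,0],[0,0,0],0.2],
    [[0,0,0],[0,0,0],0.2],
    [[0,0,0],[0,0,0],0.2],
  ],
)

```text
time_s: 9.28
tcp_pos: [0.446, -0.2937, 0.0354]
ee_rot: [[0.003, 0.973, 0.229], [-0.0, 0.229, -0.973], [-1.0, 0.002, 0.001]]
wrist_force: [-0.8, 1.2, 7.6]
opening: 0.0361
```

move_arm(
  deltas=[
    [[0,0,0],[-1.0,0,0],0.2],
    [[0,0,0],[-3.0,0,0],0.2],
    [[0,0,0],[-4.0,0,0],0.2],
    [[0,0,0],[-3.0,1.0,-1.5],0.2],
    [[0,0,0],[-0.5,2.0,-2.8],0.2],
  ],
)

```text
time_s: 9.7
tcp_pos: [0.4649, -0.25, 0.1548]
ee_rot: [[0.008, 0.975, 0.221], [-0.005, 0.221, -0.975], [-1.0, 0.007, 0.006]]
wrist_force: [0.9, -0.6, -0.7]
opening: 0.0365
```

move_arm(
  deltas=[
    [[0,0,0],[0,2.5,-3.1],0.2],
    [[0,0,0],[0,2.5,-3.1],0.2],
    [[0,0,0],[0,1.5,-2.4],0.2],
    [[0,0,0],[0,1.0,-2.0],0.2],
    [[0,0,0],[0,0,0],0.2],
  ],
)

```text
time_s: 10.12
tcp_pos: [0.5145, -0.1188, 0.1494]
ee_rot: [[0.001, 0.972, 0.236], [0.002, 0.236, -0.972], [-1.0, 0.001, -0.002]]
wrist_force: [0.0, 0.1, -1.5]
opening: 0.0367
```

move_arm(
  deltas=[
    [[0,0,0],[0,0,0],0.2],
    [[0,0,0],[0,0,0],0.2],
  ],
)

```text
time_s: 10.28
tcp_pos: [0.5125, -0.1255, 0.1494]
ee_rot: [[0.0, 0.974, 0.228], [-0.001, 0.228, -0.974], [-1.0, 0.0, 0.001]]
wrist_force: [0.1, 0.8, -1.0]
opening: 0.0367
```

```bash
python3 look.py wrist w6; python3 -c "
import cv2
i=cv2.imread('pics/w6.png'); cv2.imwrite('pics/w6c.png',cv2.resize(i[60:340,230:520],None,fx=2.7,fy=2.1,interpolation=cv2.INTER_CUBIC))"
```

```text
10.2833 [ 0.51251493 -0.12547437  0.14937397] 13.180391216531655 0.0367005553029612 [ 0.1  0.8 -1. ]
red [([513.5, 5.6], [501, 2, 22, 9, 133]), ([275.2, 160.6], [260, 137, 43, 40, 531]), ([283.2, 283.0], [245, 235, 81, 90, 5238])]
blue [([288.9, 3.1], [269, 0, 41, 9, 250])]
yellow [([504.7, 104.3], [485, 99, 40, 12, 423])]
orange []
```

View pics/w6.png

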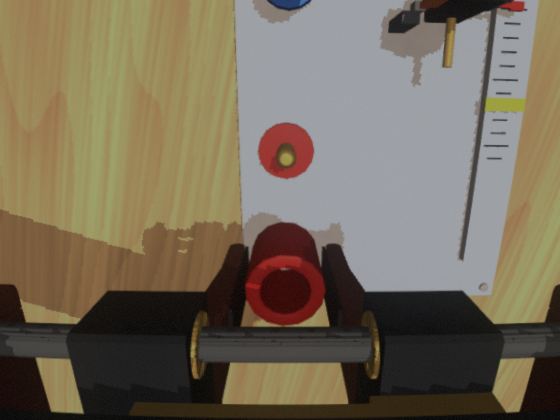

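```bash
python3 - <<'E'
import pickle
from h import *
s,p=pickle.load(open("w6.pkl","rb"))
T=s["tcp_pos"];R=s["ee_rot"];a=np.linspace(0,2*np.pi,73)
for dz in [-.004,-.002,0,.002]:
    for h in (-.0096,.0354):
        c=np.array([T+R@np.array([h,.018*np.cos(t),dz+.018*np.sin(t)]) for t in a]); q=proj(p,c)
        print(dz,h,q.min(0).round(1),q.max(0).round(1),proj(p,T+R@np.array([h,0,dz])).round(1))
h=cv2.cvtColor(p["color"],cv2.COLOR_BGR2HSV).astype(int)
m=((h[...,0]<8)|(h[...,0]>172))&(h[...,1]>120)
print(blobs(m[:200,200:400],50))
print(blobs(m[200:,236:330],50))
d=onz(p,(286,151),.02);t=onz(p,(286.7,158),.062);print(d,t,np.linalg.norm(onz(p,(258,151),.02)-onz(p,(314,151),.02)))
E
```

```text
-0.004 -0.0096 [243.4 246.6] [326.4 320.8] [[284.9 285.1]]
-0.004 0.0354 [252.5 214.4] [317.2 274.6] [[284.9 245.3]]
-0.002 -0.0096 [243.6 251.1] [326.3 324.6] [[284.9 289.2]]
-0.002 0.0354 [252.6 217.9] [317.2 277.7] [[284.9 248.7]]
0 -0.0096 [243.7 255.4] [326.1 328.4] [[284.9 293.3]]
0 0.0354 [252.7 221.4] [317.1 280.8] [[284.9 252. ]]
0.002 -0.0096 [243.9 259.8] [325.9 332.1] [[284.9 297.3]]
0.002 0.0354 [252.8 224.9] [317. 284.] [[284.9 255.3]]
[(array([ 85.6, 149.2]), [59, 123, 55, 55, 1939])]
[(array([48. , 75.7]), [1, 23, 90, 103, 6464]), (array([ 2.7, 56.9]), [0, 45, 8, 29, 83])]
[ 0.50332907 -0.08203812  0.02      ] [ 0.50348626 -0.08137826  0.062     ] 0.0437804249828835
```

View pics/w6c.png

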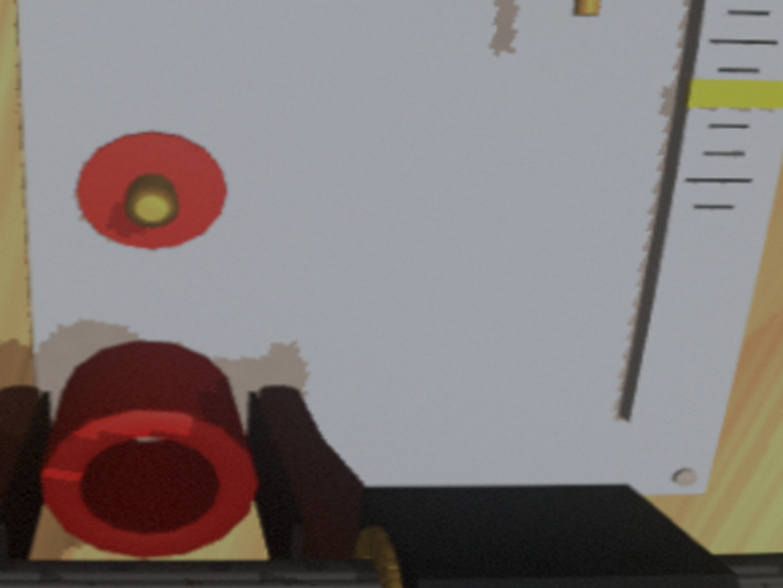

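move_arm(
  deltas=[
    [[0,0,0],[0,0.1,-2.2],0.2],
    [[0,0,0],[0.5,0,-2.2],0.2],
    [[0,0,0],[2.0,0,0],0.2],
    [[0,0,0],[2.0,0,0],0.2],
    [[0,0,0],[0,0,0],0.2],
  ],
)

```text
time_s: 10.75
tcp_pos: [0.5014, -0.0823, 0.1014]
ee_rot: [[-0.005, 0.974, 0.227], [-0.0, 0.227, -0.974], [-1.0, -0.005, -0.001]]
wrist_force: [-0.6, -0.1, -0.8]
opening: 0.0368
```

move_arm(
  deltas=[
    [[0,0,0],[0,0,0],0.2],
    [[0,0,0],[0,0,0],0.2],
  ],
)

```text
time_s: 10.92
tcp_pos: [0.504, -0.0828, 0.1046]
ee_rot: [[0.001, 0.974, 0.227], [-0.0, 0.227, -0.974], [-1.0, 0.001, 0.001]]
wrist_force: [0.0, 1.3, -0.3]
opening: 0.0363
```

```bash
python3 - <<'E'
from rig import env
from h import *
s=env.state(); print(s["tcp_pos"],yaw(s),delta(s,[.5035,-.0822,.0554]))
E
python3 look.py side s4; python3 - <<'E'
import cv2
i=cv2.imread('pics/s4.png'); cv2.imwrite('pics/s4c.png',cv2.resize(i[190:290,260:360],None,fx=6,fy=6,interpolation=cv2.INTER_CUBIC))
E
```

```text
[ 0.50403745 -0.08283766  0.10463642] 13.096649672649617 [ 4.92 -0.04 -0.08]
10.9167 [ 0.50403745 -0.08283766  0.10463642] 13.096649672649617 0.03634495172504774 [ 0.   1.3 -0.3]
red [([316.0, 235.6], [307, 224, 15, 23, 174]), ([311.2, 259.3], [303, 253, 17, 13, 138]), ([453.4, 322.9], [440, 308, 28, 30, 384])]
blue [([25.1, 81.6], [0, 0, 63, 166, 7645]), ([59.5, 27.3], [43, 0, 30, 75, 1209]), ([270.2, 234.4], [263, 222, 16, 24, 301])]
yellow []
orange []
```

View pics/s4c.png

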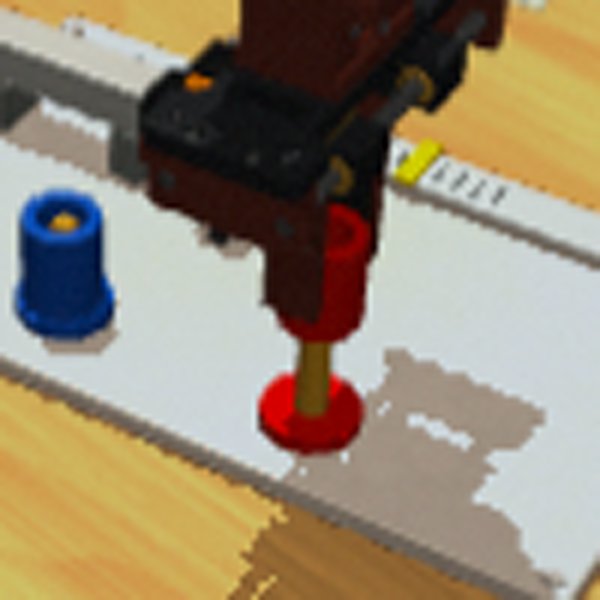

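move_arm(
  deltas=[
    [[0,0,0],[0.5,-0.1,-0.15],0.2],
    [[0,0,0],[0.8,0,0],0.2],
    [[0,0,0],[0.8,0,0],0.2],
    [[0,0,0],[0.8,0,0],0.2],
    [[0,0,0],[0.8,0,0],0.2],
  ],
)

```text
time_s: 11.38
tcp_pos: [0.5022, -0.0801, 0.0658]
ee_rot: [[-0.001, 0.973, 0.229], [0.0, 0.229, -0.973], [-1.0, -0.001, -0.0]]
wrist_force: [-0.4, -0.7, -1.3]
opening: 0.0368
```

move_arm(
  deltas=[
    [[0,0,0],[0.8,0,0],0.2],
    [[0,0,0],[0.3,0,0],0.2],
    [[0,0,0],[0,0,0],0.2],
  ],
)

```text
time_s: 11.63
tcp_pos: [0.5019, -0.0803, 0.055]
ee_rot: [[-0.002, 0.974, 0.229], [0.0, 0.229, -0.974], [-1.0, -0.002, -0.001]]
wrist_force: [0.3, -0.5, -0.6]
opening: 0.0365
```

move_arm(
  deltas=[
    [[0,0,0],[0,0,0],0.7],
    [[0,0,0],[0,0,0],0.7],
    [[0,0,0],[0,0,0],0.7],
    [[0,0,0],[-1.0,0,0],0.7],
    [[0,0,0],[-3.0,0,0],0.8],
  ],
)

```text
time_s: 12.05
tcp_pos: [0.5001, -0.0798, 0.094]
ee_rot: [[-0.006, 0.973, 0.229], [-0.0, 0.229, -0.973], [-1.0, -0.006, -0.001]]
wrist_force: [0.3, 0.2, 0.5]
opening: 0.0652
```

move_arm(
  deltas=[
    [[0,0,0],[-3.0,0,0],1],
    [[0,0,0],[-4.0,0,0],1],
    [[0,0,0],[-1.0,2.0,0],1],
    [[0,0,0],[0,3.0,0],1],
    [[0,0,0],[0,3.0,0],1],
  ],
)

```text
time_s: 12.47
tcp_pos: [0.5818, -0.0616, 0.1785]
ee_rot: [[0.004, 0.974, 0.228], [0.001, 0.228, -0.974], [-1.0, 0.004, -0.0]]
wrist_force: [-0.3, 0.7, 0.3]
opening: 0.0878
```

move_arm(
  deltas=[
    [[0,0,0],[0,0,0],1],
    [[0,0,0],[0,0,0],1],
    [[0,0,0],[0,0,0],1],
  ],
)

```text
time_s: 12.72
tcp_pos: [0.5795, -0.0622, 0.1759]
ee_rot: [[-0.001, 0.974, 0.229], [-0.0, 0.229, -0.974], [-1.0, -0.001, 0.0]]
wrist_force: [-0.1, 0.0, -0.5]
opening: 0.0879
```

```bash
python3 look.py wrist w7;python3 look.py side s5; python3 - <<'E'
import cv2
i=cv2.imread('pics/s5.png'); cv2.imwrite('pics/s5c.png',cv2.resize(i[180:290,240:370],None,fx=5,fy=5,interpolation=cv2.INTER_CUBIC))
E
```

```text
12.7167 [ 0.57954806 -0.06223993  0.17591983] 13.212621820565447 0.08791540431274122 [-0.1  0.  -0.5]
red [([187.6, 208.5], [160, 176, 61, 56, 1222])]
blue [([182.8, 45.2], [147, 13, 71, 66, 2475])]
yellow [([388.8, 158.1], [371, 153, 36, 11, 296])]
orange []
12.7667 [ 0.57920476 -0.06243513  0.17586172] 13.17884806113022 0.08785584868878338 [-1.   0.7 -0.2]
red [([311.1, 252.9], [303, 240, 17, 26, 330]), ([453.5, 322.9], [440, 308, 28, 30, 385])]
blue [([25.2, 81.9], [0, 0, 62, 166, 7460]), ([58.5, 27.0], [43, 0, 28, 74, 1045]), ([270.2, 234.4], [263, 222, 16, 24, 302])]
yellow []
orange []
```

View pics/s5c.png

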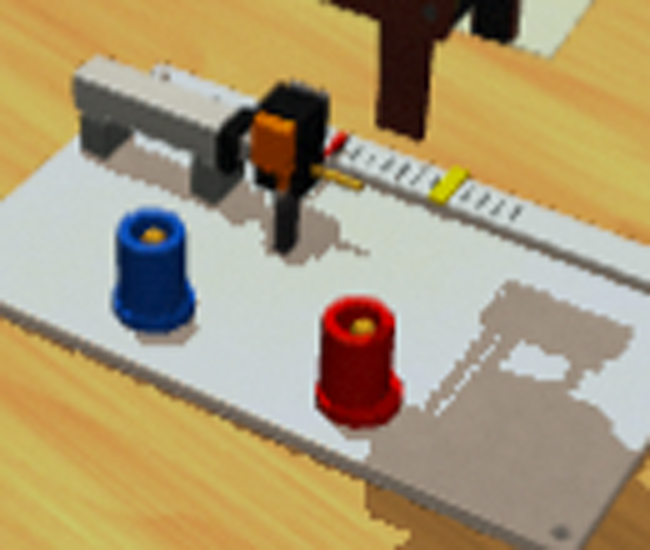

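View pics/w7.png

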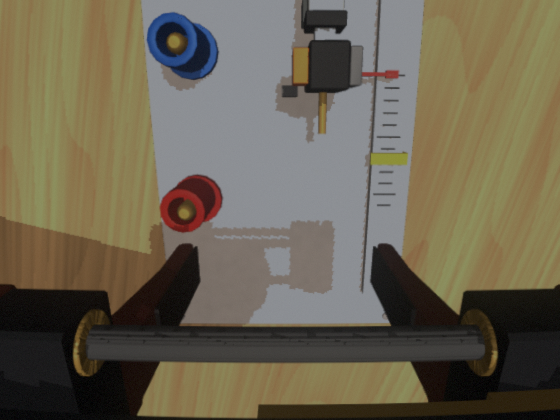

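Both sleeves are seated: each post top is inside its bore and each foot is on its disc. In the wrist view the head top is at about (330,65), the pointer tip at (392,74) and the marker at (389,158).

```bash
python3 - <<'E'
import pickle
from h import *
th=np.radians(13.25); X=np.array([np.cos(th),np.sin(th)]);Y=np.array([-np.sin(th),np.cos(th)]);O=np.array([.5644,-.0115])-.015*X
rig=lambda w:(np.array([(w[:2]-O)@X,(w[:2]-O)@Y])*1000).round(1)
for f in ("w7","w6","w4","w2"):
    s,p=pickle.load(open(f+".pkl","rb"))
    m=masks(p["color"]); 
    h=cv2.cvtColor(p["color"],cv2.COLOR_BGR2HSV).astype(int)
    y=max(blobs(m["yellow"],60),key=lambda b:b[1][4]); uv=(y[1][0]+y[1][2]/2-.5,y[1][1]+y[1][3]/2-.5)
    print(f,"marker",uv,[rig(onz(p,uv,z)) for z in (.020,.024,.028)])
    r=((h[...,0]<8)|(h[...,0]>172))&(h[...,1]>150)
    print("  reds",[(b[0],rig(onz(p,b[0],.0275)), b[1]) for b in blobs(r,15)])
    bl=(h[...,2]<45)
    o=(h[...,0]>=8)&(h[...,0]<18)&(h[...,1]>190)&(h[...,2]>90)
    print("  orange",[(b[0],rig(onz(p,b[0],.09)),b[1]) for b in blobs(o,60)])
s,p=pickle.load(open("w7.pkl","rb"))
i=p["color"][20:180,270:430]; cv2.imwrite("pics/w7c.png",cv2.resize(i,None,fx=3.7,fy=3.7,interpolation=cv2.INTER_CUBIC))
for n,(u,v,z) in dict(slr=(184,211,.065),slb=(176,42.5,.065),).items(): print(n,onz(p,(u,v),z))
print("tcp rig",rig(s["tcp_pos"]),rig(np.array([.4767,.0401])),rig(np.array([.5034,-.0817])))
E
```

```text
w7 marker (388.5, 158.0) [array([107.8, -17.6]), array([106.6, -17. ]), array([105.4, -16.4])]
  reds [(array([383.1,  74. ]), array([96.3, 50.7]), [363, 71, 35, 7, 129]), (array([188.7, 204.7]), array([-66.2, -57.4]), [160, 176, 61, 56, 1756]), (array([  1.4, 290.2]), array([-262.7, -145.1]), [0, 286, 4, 9, 20]), (array([149.2, 300.7]), array([-112.6, -153.4]), [147, 296, 5, 11, 18]), (array([139. , 311.5]), array([-124.3, -165.5]), [136, 307, 9, 9, 22]), (array([144.5, 309.1]), array([-118.5, -162.8]), [141, 306, 7, 8, 22]), (array([138.1, 317.4]), array([-126.1, -172.3]), [127, 311, 26, 13, 71])]
  orange []
w6 marker (504.5, 104.5) [array([108.7, -17.8]), array([106.2, -17.8]), array([103.7, -17.8])]
  reds [(array([513.6,   5.6]), array([101.3,  50.9]), [499, 1, 25, 10, 159]), (array([285.6, 149.2]), array([-60.9, -52.4]), [259, 124, 54, 54, 1860]), (array([284. , 276.5]), array([ -62.4, -159.3]), [241, 224, 86, 102, 6273]), (array([228.1, 284.5]), array([-110.1, -166.9]), [222, 277, 12, 15, 51]), (array([219.8, 285. ]), array([-117.3, -167.4]), [217, 281, 7, 8, 18]), (array([22
[... 1394 characters left out ...]
96. , 177.3]), array([104.7,  51. ]), [489, 175, 13, 7, 56]), (array([  6.9, 364.5]), array([-343.3, -133.4]), [4, 359, 7, 13, 26]), (array([  5.1, 375.9]), array([-349.6, -147.9]), [2, 372, 7, 8, 17]), (array([ 10.6, 382.9]), array([-346. , -156.6]), [7, 379, 8, 8, 22]), (array([  7. , 390.6]), array([-353.2, -167. ]), [5, 386, 5, 12, 21]), (array([  3. , 400.2]), array([-361.9, -180.4]), [0, 392, 9, 16, 44]), (array([ 11.9, 400. ]), array([-351.3, -179.4]), [8, 397, 8, 7, 15]), (array([554.4, 404.2]), array([ 214.8, -190. ]), [550, 400, 10, 9, 28])]
  orange []
slr [ 0.50374601 -0.0790043   0.065     ]
slb [0.47950825 0.03861495 0.065     ]
tcp rig [ 18.1 -52.9] [-58.5  70.3] [-60.5 -54.4]
```

View pics/w7c.png

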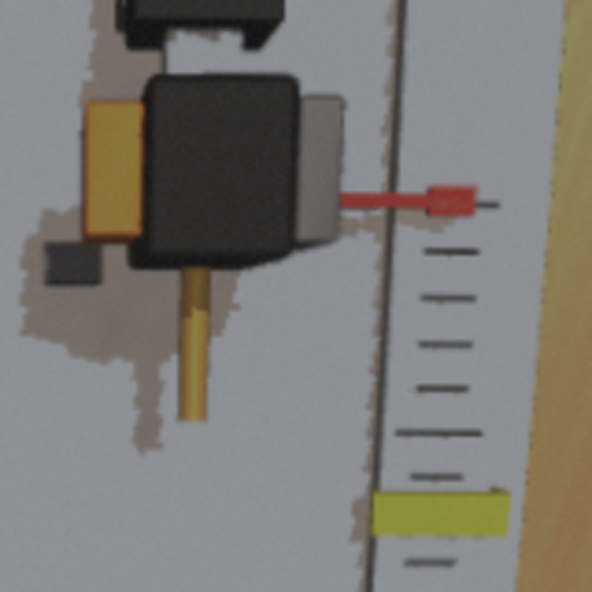

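```bash
cat > rg.py <<'E'
from h import *
th=np.radians(13.25); X=np.array([np.cos(th),np.sin(th)]);Y=np.array([-np.sin(th),np.cos(th)]);O=np.array([.5644,-.0115])-.015*X
rig=lambda w:(np.array([(w[:2]-O)@X,(w[:2]-O)@Y])*1000).round(1)
def world(rx,ry,z): return np.array([*(O+rx/1000*X+ry/1000*Y),z])
E
python3 - <<'E'
import pickle
from rg import *
from rig import env
s,p=pickle.load(open("w7.pkl","rb")); s5,p5=pickle.load(open("s5.pkl","rb"))
print("head top",rig(onz(p,(330.3,64.6),.09)),"button top",rig(onz(p,(270+115/3.7,20+170/3.7),.087)),"pad",rig(onz(p,(270+322/3.7,20+168/3.7),.087)))
for z in (.012,.03,.045,.055,.065): print(z,"block w7",rig(onz(p,(289.5,91),z)), "side foot bottom",rig(onz(p5,(297.5,229),z)))
s2,p2=pickle.load(open("w2.pkl","rb"))
print([tri(p,(289.5,91),p2,(389,191))])
s=env.state(); t=world(45.5,50.5,.070); print(t,delta(s,t),yaw(s))
E
python3 - <<'E'
import cv2
i=cv2.imread('pics/w2.png'); cv2.imwrite('pics/w2d.png',cv2.resize(i[150:260,370:520],None,fx=5,fy=5,interpolation=cv2.INTER_CUBIC))
i=cv2.imread('pics/s5.png'); cv2.imwrite('pics/s5d.png',cv2.resize(i[190:240,270:330],None,fx=10,fy=10,interpolation=cv2.INTER_CUBIC))
E
```

```text
head top [46.3 50.7] button top [28.3 50.1] pad [63.6 50.6]
0.012 block w7 [22.  37.8] side foot bottom [25.2 34.7]
0.03 block w7 [21.7 37.1] side foot bottom [ 6.2 24.2]
0.045 block w7 [21.6 36.6] side foot bottom [-9.6 15.4]
0.055 block w7 [21.4 36.2] side foot bottom [-20.1   9.6]
0.065 block w7 [21.3 35.8] side foot bottom [-30.6   3.7]
[(array([0.56230542, 0.02646499, 0.01564087]), np.float64(0.0007503261250505652))]
[0.58251345 0.04464626 0.07      ] [ 10.59   2.78 -10.35] 13.169150294894608
```

View pics/w2d.png

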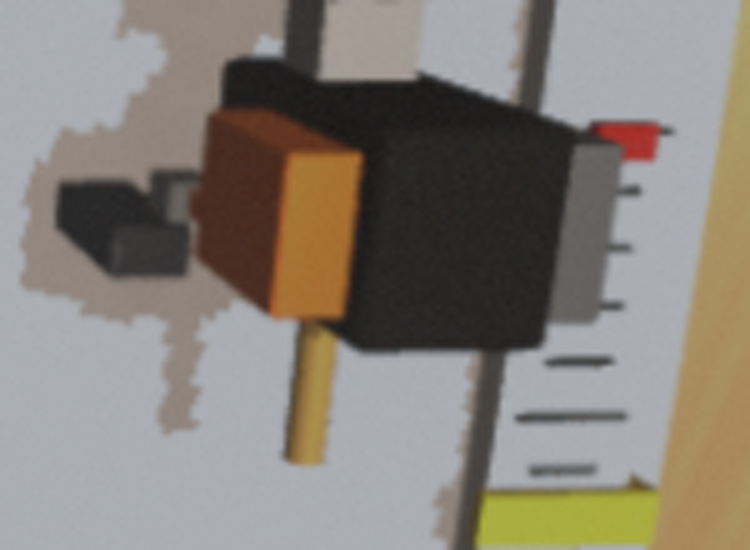

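View pics/s5d.png

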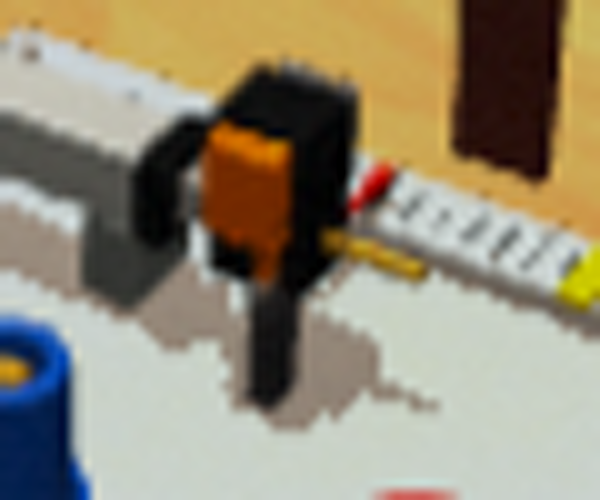

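```bash
python3 - <<'E'
import pickle
from rg import *
s,p=pickle.load(open("w7.pkl","rb")); s2,p2=pickle.load(open("w2.pkl","rb")); s4,p4=pickle.load(open("w4.pkl","rb"))
a,e=tri(p,(270+72/3.7,20+264/3.7),p2,(399.8,200)); print(a,e,rig(a))
i=p4["color"][110:210,360:500]; cv2.imwrite("pics/w4d.png",cv2.resize(i,None,fx=5,fy=5,interpolation=cv2.INTER_CUBIC))
# check with button top: 
a,e=tri(p,(270+115/3.7,20+170/3.7),p2,(370+318/5,150+235/5)); print("btn top",a,e,rig(a))
s5,p5=pickle.load(open("s5.pkl","rb"))
for z in (.012,.035,.04,.045,.05,.055,.06): print(z,proj(p5,world(22,37,z))-[270,190], proj(p5,world(22,50,z))-[270,190])
E
```

```text
[0.56257046 0.02563699 0.04287085] 0.0004965035627548742 [21.7 36.6]
btn top [0.56597402 0.04056837 0.08644665] 0.00042512719178911847 [28.5 50.3]
0.012 [[26.16603368 39.32603188]] [[22.07799976 37.66262543]]
0.035 [[26.44204109 32.75220132]] [[22.30369684 31.09855836]]
0.04 [[26.50280712 31.3020774 ]] [[22.35339017 29.65071525]]
0.045 [[26.5638492  29.84433568]] [[22.40331058 28.19531252]]
0.05 [[26.62516871 28.378927  ]] [[22.45345924 26.73230175]]
0.055 [[26.68676704 26.9058019 ]] [[22.50383731 25.26163426]]
0.06 [[26.74864558 25.42491062]] [[22.55444594 23.78326107]]
```

View pics/w4d.png

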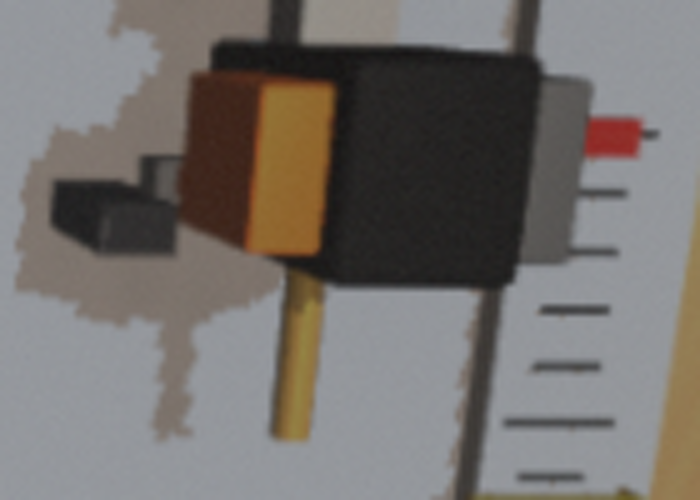

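move_arm(
  deltas=[
    [[0,0,0],[0,0.7,-2.6],1],
    [[0,0,0],[0,0.7,-2.6],1],
    [[0,0,0],[0,0.7,-2.6],1],
    [[0,0,0],[1.0,0.6,-2.5],1],
    [[0,0,0],[2.0,0,0],1],
  ],
)

```text
time_s: 13.23
tcp_pos: [0.584, 0.051, 0.1473]
ee_rot: [[0.004, 0.972, 0.235], [0.004, 0.235, -0.972], [-1.0, 0.004, -0.003]]
wrist_force: [-0.2, 0.1, 0.1]
opening: 0.088
```

move_arm(
  deltas=[
    [[0,0,0],[0,0,0],1],
    [[0,0,0],[0,0,0],1],
    [[0,0,0],[0,0,0],1],
  ],
)

```text
time_s: 13.48
tcp_pos: [0.5829, 0.0429, 0.1466]
ee_rot: [[0.0, 0.974, 0.227], [-0.001, 0.227, -0.974], [-1.0, 0.0, 0.001]]
wrist_force: [0.8, -1.3, 0.5]
opening: 0.0878
```

```bash
python3 - <<'E'
from rg import *
from rig import env
s=env.state(); t=world(45,50.5,.072); print(s["time_s"],s["tcp_pos"],delta(s,t),yaw(s))
E
python3 look.py wrist w8
```

```text
13.4833 [0.58294385 0.04287824 0.14659362] [ 7.46 -0.05 -0.19] 13.096178972754329
13.4833 [0.58294385 0.04287824 0.14659362] 13.096178972754329 0.087815095956958 [ 0.8 -1.3  0.5]
red [([345.0, 206.7], [318, 204, 46, 6, 129]), ([187.5, 317.3], [183, 308, 9, 18, 110])]
blue [([143.9, 185.5], [106, 155, 77, 64, 2222])]
yellow [([358.0, 281.1], [345, 277, 27, 9, 214])]
orange []
```

View pics/w8.png

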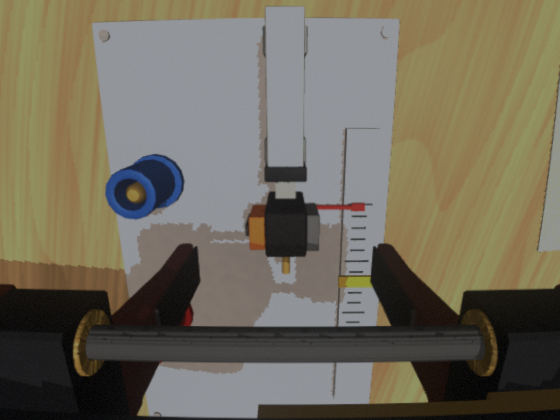

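move_arm(
  deltas=[
    [[0,0,0],[2.5,0,-0.1],1],
    [[0,0,0],[2.5,0,0],1],
    [[0,0,0],[2.4,0,0],0.8],
    [[0,0,0],[0,0,0],0.6],
    [[0,0,0],[0,0,0],0.6],
  ],
  squeeze=20,
)

```text
time_s: 13.95
tcp_pos: [0.5826, 0.0444, 0.072]
ee_rot: [[-0.001, 0.974, 0.227], [-0.001, 0.227, -0.974], [-1.0, -0.001, 0.0]]
wrist_force: [-0.3, 0.1, 1.1]
opening: 0.0711
```

```bash
python3 - <<'E'
from rg import *
from rig import env
s=env.state(); t=world(45,50.5,.072); print(s["time_s"],s["tcp_pos"],delta(s,t),yaw(s),s["opening"],s["wrist_force"])
E
```

```text
13.95 [0.58255405 0.04441436 0.07199644] [-0.   -0.05 -0.02] 13.14089319555791 0.07106040658953283 [-0.29132338  0.11399505  1.06762712]
```

move_arm(
  deltas=[
    [[0,0,0],[0,0,0],0.3],
    [[0,0,0],[0,0,0],0.3],
    [[0,0,0],[0,0,0],0.3],
    [[0,0,0],[0,0,0],0.3],
    [[0,0,0],[0,0,0],0.3],
  ],
)

```text
time_s: 14.37
tcp_pos: [0.5846, 0.0459, 0.0728]
ee_rot: [[0.004, 0.973, 0.229], [0.0, 0.229, -0.973], [-1.0, 0.004, 0.0]]
wrist_force: [11.2, 0.7, -9.4]
opening: 0.0384
```

move_arm(
  deltas=[
    [[0,0,0],[0,0,0],0.3],
    [[0,0,0],[0,0,0],0.3],
    [[0,0,0],[0,0,0],0.3],
  ],
)

```text
time_s: 14.62
tcp_pos: [0.5847, 0.0459, 0.0727]
ee_rot: [[0.004, 0.973, 0.229], [0.0, 0.229, -0.973], [-1.0, 0.004, 0.0]]
wrist_force: [5.4, 0.2, -0.0]
opening: 0.0375
```

move_arm(
  deltas=[
    [[0,0,0],[0,0,0],0.3],
    [[0,0,0],[0,0,0.5],0.3],
    [[0,0,0],[0,0,1.0],0.3],
    [[0,0,0],[0,0,1.0],0.3],
    [[0,0,0],[0,0,1.0],0.3],
  ],
  squeeze=30,
)

```text
time_s: 15.03
tcp_pos: [0.5926, 0.0131, 0.0727]
ee_rot: [[0.003, 0.973, 0.231], [0.002, 0.231, -0.973], [-1.0, 0.003, -0.001]]
wrist_force: [3.9, 4.1, 1.3]
opening: 0.038
```

move_arm(
  deltas=[
    [[0,0,0],[0,0,1.0],0.3],
    [[0,0,0],[0,0,1.0],0.3],
    [[0,0,0],[0,0,0.8],0.3],
    [[0,0,0],[0,0,0.5],0.3],
    [[0,0,0],[0,0,0],0.3],
  ],
)

```text
time_s: 15.45
tcp_pos: [0.6005, -0.0204, 0.0727]
ee_rot: [[0.004, 0.973, 0.229], [0.001, 0.229, -0.973], [-1.0, 0.004, -0.0]]
wrist_force: [4.8, 3.5, 2.3]
opening: 0.0372
```

move_arm(
  deltas=[
    [[0,0,0],[0,0,0],0.3],
    [[0,0,0],[0,0,0],0.3],
    [[0,0,0],[0,0,0],0.3],
  ],
)

```text
time_s: 15.7
tcp_pos: [0.6003, -0.0191, 0.0728]
ee_rot: [[0.003, 0.973, 0.23], [0.002, 0.23, -0.973], [-1.0, 0.004, -0.001]]
wrist_force: [5.1, 3.7, 2.3]
opening: 0.0377
```

```bash
python3 look.py wrist w9; python3 look.py side s9; python3 look.py top t9;python3 - <<'E'
from rg import *
from rig import env
s=env.state(); print(rig(s["tcp_pos"]),rig(np.array([.5847,.0459])))
i=cv2.imread('pics/s9.png'); cv2.imwrite('pics/s9c.png',cv2.resize(i[170:290,240:400],None,fx=5,fy=5,interpolation=cv2.INTER_CUBIC))
i=cv2.imread('pics/t9.png'); cv2.imwrite('pics/t9c.png',cv2.resize(i[160:270,240:380],None,fx=5,fy=5,interpolation=cv2.INTER_CUBIC))
E
```

```text
15.7 [ 0.60025508 -0.01914832  0.07275042] 13.309293775606674 0.03771386326322736 [5.1 3.7 2.3]
red [([367.7, 246.6], [342, 242, 45, 10, 241]), ([126.0, 276.6], [89, 266, 59, 25, 267]), ([73.3, 307.0], [48, 284, 53, 39, 926])]
blue [([66.2, 91.7], [0, 49, 134, 86, 8243])]
yellow [([397.2, 244.5], [386, 238, 22, 15, 285])]
orange [([245.3, 306.2], [242, 290, 8, 31, 144])]
15.75 [ 0.60024007 -0.01909121  0.0727252 ] 13.318146213438098 0.037592596806418944 [5.1 3.3 2. ]
red [([311.2, 252.8], [303, 240, 17, 26, 335]), ([453.4, 322.9], [440, 308, 28, 30, 387])]
blue [([27.2, 84.1], [0, 0, 71, 166, 8124]), ([73.6, 32.3], [43, 0, 59, 76, 3139]), ([76.2, 93.8], [66, 74, 23, 46, 509]), ([270.2, 234.4], [263, 222, 16, 24, 302])]
yellow []
orange []
15.8 [ 0.60021537 -0.01911193  0.07271862] 13.3091290564023 0.037614527965366414 [4.6 3.6 1.5]
red [([442.6, 209.8], [439, 195, 8, 29, 120])]
blue []
yellow []
orange []
[ 48.2 -15.6] [47.9 51.2]
```

View pics/w9.png

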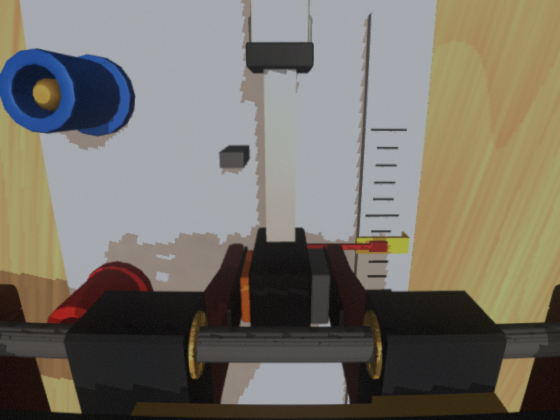

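View pics/s9c.png

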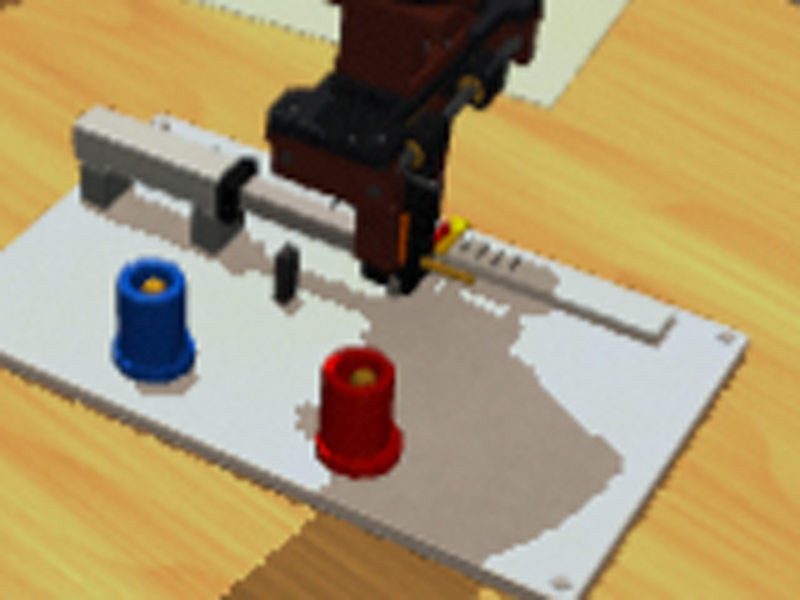

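View pics/t9c.png

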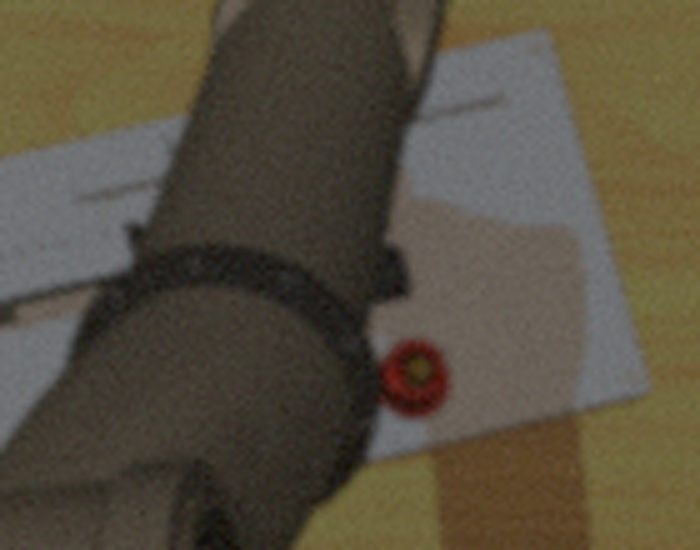

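```bash
python3 - <<'E'
import pickle
from rg import *
s,p=pickle.load(open("w9.pkl","rb"))
i=p["color"][220:270,330:420]; cv2.imwrite("pics/w9c.png",cv2.resize(i,None,fx=8,fy=8,interpolation=cv2.INTER_CUBIC))
h=cv2.cvtColor(p["color"],cv2.COLOR_BGR2HSV).astype(int)
r=((h[...,0]<8)|(h[...,0]>172))&(h[...,1]>150); r[:, :330]=0;r[:230]=0;r[260:]=0
print([(b[0],b[1],rig(onz(p,b[0],.0275))) for b in blobs(r,15)])
y=(h[...,0]>22)&(h[...,0]<36)&(h[...,1]>150)&(h[...,2]>70);y[:, :350]=0;y[:, 412:]=0
print([(b[0],b[1]) for b in blobs(y,30)])
E
```

```text
[(array([368.1, 246.4]), [341, 242, 46, 10, 306], array([ 97.3, -16.5]))]
[(array([397.2, 244.4]), [385, 237, 23, 16, 296]), (array([363.6, 239.7]), [357, 238, 16, 6, 64])]
```

View pics/w9c.png

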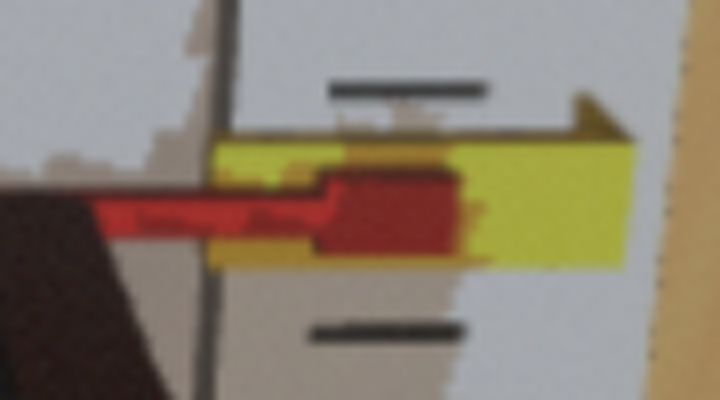

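```bash
python3 - <<'E'
import pickle
from rg import *
s,p=pickle.load(open("w9.pkl","rb"))
for z in (.02,.022,.024,.026): print(z,rig(onz(p,(382,245.5),z)))
print(rig(onz(p,(378,246.5),.0275)),rig(onz(p,(378,246.5),.029)))
E
```

```text
0.02 [107.9 -19. ]
0.022 [107.2 -18.2]
0.024 [106.6 -17.4]
0.026 [106.  -16.6]
[103.2 -16.6] [102.8 -15.9]
```

The pointer is at rig y ≈ -16.4 mm and the marker at ≈ -17.3 mm. I'll nudge it 1 mm further, let it settle and check.

move_arm(
  deltas=[
    [[0,0,0],[0,0,0.1],0.3],
    [[0,0,0],[0,0,0],0.3],
    [[0,0,0],[0,0,0],0.3],
    [[0,0,0],[0,0,0],0.3],
    [[0,0,0],[0,0,0],0.3],
  ],
)

```text
time_s: 16.27
tcp_pos: [0.6005, -0.02, 0.0727]
ee_rot: [[0.003, 0.973, 0.23], [0.002, 0.23, -0.973], [-1.0, 0.004, -0.001]]
wrist_force: [5.1, 3.5, 2.8]
opening: 0.0374
```

```bash
python3 look.py wrist w10; python3 - <<'E'
import pickle
from rg import *
from rig import env
s,p=pickle.load(open("w10.pkl","rb"))
print(rig(s["tcp_pos"]),np.abs(s["qd"]).max())
h=cv2.cvtColor(p["color"],cv2.COLOR_BGR2HSV).astype(int)
r=((h[...,0]<8)|(h[...,0]>172))&(h[...,1]>150); r[:, :330]=0;r[:230]=0;r[260:]=0
print([(b[0],rig(onz(p,b[0],.0275))) for b in blobs(r,15)])
i=p["color"][220:270,330:420]; cv2.imwrite("pics/w10c.png",cv2.resize(i,None,fx=8,fy=8,interpolation=cv2.INTER_CUBIC))
E
```

```text
16.2667 [ 0.60048912 -0.02001135  0.07273735] 13.316488264790529 0.03737478469266629 [5.1 3.5 2.8]
red [([367.5, 246.5], [342, 242, 45, 9, 238]), ([126.4, 275.9], [89, 265, 61, 26, 275]), ([72.9, 306.5], [47, 281, 56, 42, 1000])]
blue [([66.1, 89.9], [0, 47, 134, 87, 8284])]
yellow [([363.5, 238.9], [357, 237, 16, 6, 74]), ([397.5, 242.8], [386, 236, 22, 15, 289])]
orange [([245.2, 307.1], [242, 293, 8, 27, 136])]
[ 48.2 -16.6] 0.0023443661689070256
[(array([367.6, 246.3]), array([ 97. , -17.3]))]
```

View pics/w10c.png

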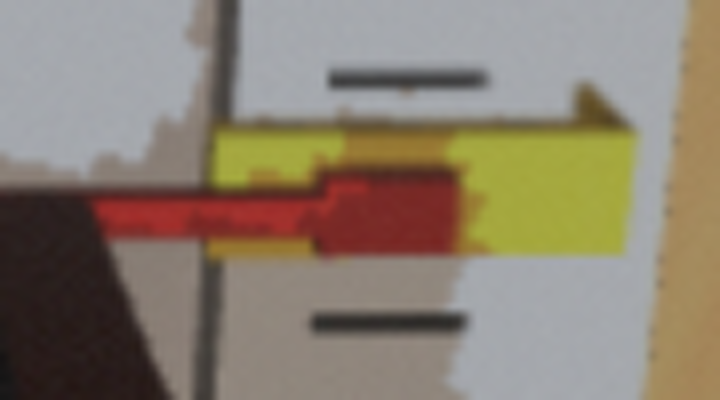

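```bash
python3 - <<'E'
from rig import env
print(env.hand_in()); s=env.state(); print(s["time_s"],s["opening"],s["tcp_pos"],s["wrist_force"])
E
```

```text
the job is handed in; nothing more can be done
None
the job is handed in; nothing more can be done
```

I put both sleeves on the posts of their own colour and let go. I then drew the boom out to the yellow marker with the button squeezed and handed in at 16.3 s while still holding it. `hand_in` gives no verdict, so what follows is my own last checks.

- **Sleeves:** the side and wrist pictures show each foot on its disc with the post top inside the bore. The bore leaves only 4 mm of play around the post, so both are within the 6 mm limit.
- **Pointer:** it measured at rig y -17.3 mm. The marker measured about -17.3 mm, give or take 1 mm because I did not know the clip's thickness. Both came from the wrist camera, and an earlier count of the scale marks roughly agreed.
- **Grip:** the finger opening was 37.4 to 37.7 mm, against a nominal 38 mm with the button fully in. The squeeze was set to 30 N and the arm was still.
- **Bystanders:** I never went near the multimeter, tub or screwdriver, but I took no separate measurement of their positions at the end.
- **Disagreements:** the side camera differed from the wrist camera by about 1 px (1 to 2 mm) on the posts. The top camera's last view of the head and marker was blocked by the arm.

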